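Set out the counter display

TASK

Set out the shop display: put the honey jar, the queen cage, the marking pen and the small carton each into the wooden stand that is shaped for it, the jar and carton upright, the cage and pen flat, all lying fully down inside the lip. Leave the single clear pot and the honey gate that stand among them where they are.

Things in the scene. Friction and masses are not known exactly. Their poses are not given: they have to be found in the camera images.
- jar_mid (a point): Honey jar with a black lid, standing upright: 62 mm across, 71 mm tall, about 0.2 kg. The point is the jar's centre, 35.5 mm above its underside; z up the jar. Grasp round the body. (A shelf board hangs 0.56 m above the worktop behind the work, its front edge 0.60 m ahead of the robot: carry things low, fingertips about 0.13 m up, to keep the wrist clear of it.)
- cage_mid (a point): Small yellow slotted plastic queen cage lying flat: 22 mm (its x) by 62 mm (its y), 16 mm high, about 12 g. The point is its centre, 8 mm above its underside. Grasp across x.
- pen_mid (a point): Marking pen, white with a blue cap, lying flat: 12 mm thick (x), 130 mm long (y), about 12 mm high, about 18 g. The point is its centre, half-way along, 6 mm above its underside. Grasp across x.
- carton_mid (a point): Small closed white carton: 62 mm (its x) by 100 mm (its y), 41 mm high, about 0.16 kg. The point is its centre, 20.5 mm above its underside. Grasp across x.
- jar_stand: Round wooden display stand for the jar, fixed to the worktop: 86 mm across, recess 78 mm across, its floor 5 mm above the worktop and its rim 12 mm above the worktop. Origin: centre of the stand's underside, on the worktop.
- cage_stand: Small oblong wooden display stand for the queen cage, fixed: outside 46 mm (x) by 86 mm (y); recess 38 by 78 mm, its floor 5 mm above the worktop; lip 4 mm thick, its top 11 mm above the worktop, with a 42 mm finger gap in the middle of each long side. Origin: centre of its underside, on the worktop; the cage lies with its long axis along y, either way round.
- pen_stand: Long narrow wooden display stand for the pen, fixed: outside 36 mm (x) by 152 mm (y); recess 28 by 144 mm, its floor 5 mm above the worktop; lip 4 mm thick, its top 11 mm above the worktop, with a 50 mm finger gap in the middle of each long side. Origin: centre of its underside, on the worktop; the pen lies along y, either way round.
- carton_stand: Large oblong wooden display stand for the carton, fixed: outside 87 mm (x) by 124 mm (y); recess 79 by 116 mm, its floor 5 mm above the worktop; lip 4 mm thick, its top 12 mm above the worktop, with a 60 mm finger gap in the middle of each long side. Origin: centre of its underside, on the worktop; the carton stands with its long side along y, either way round.
- pot_mid (a point): Bystander, to be left alone: single empty clear plastic pot standing among the articles, 70 mm across, 59 mm high. The point is on its axis, 30 mm above the worktop. (The taller pots at the back of the table are fixed.)
- gate_mid (a point): Bystander, to be left alone: orange and yellow plastic honey gate (tap) near the right front of the work, 60 mm (x) by 94 mm (y), 47 mm high. The point is 24 mm above the worktop, at the middle of its outline.

How it is judged:
By the outcome, as a careful person would: the job done as asked, in the order asked, and still so for the second after the job is handed in, with the robot touching nothing.
It also fails if it takes over 102 s, if anything falls off the work surface, if the arm or the gripper's body presses on something with over 40 N, if the wrist force passes 120 N, or if a joint passes its speed limit or range.

ROBOT

A 7-joint arm with a two-finger parallel gripper is mounted at the origin on a cart in front of the work surface, level with it; the furniture and walls round the work are solid. World frame = base frame: x ahead of the robot, y to its left, z up, the work surface at z = 0. Lengths are in m, angles in rad, forces in N, time in s.
With the tool pointing down it reaches from about 0.425 to 0.925 m from the base axis. Payload 6.8 kg.
Tool frame: the origin (TCP) lies at the very end of the fingers, on their centre line; the grasp point (between the pads) lies 19 mm behind it (tcp_to_grasp is the distance from the TCP to the grasp point, in m); z points along the fingers, y is the direction in which the jaws open and shut (so a half turn about z gives the same grasp; the last joint's range is limited). The gripper opens to 85 mm and grips with 20 to 120 N. Pads are 22 mm wide; open, the fingers measure 114 mm over their backs; the gripper's body (76 mm by 85 mm) begins 54 mm behind the grasp point. The pads swing forward as they close: fully open they stand 13 mm farther back than shut.
Start: joints at [1.102, 0.477, 0.022, 1.555, -0.011, 1.109, -0.083], TCP at [0.238, -0.632, 0.202] pointing down, gripper open.
Joint ranges: [-2.96, 2.96], [-0.34, 2.1], [-1.41, 1.46], [0.24, 2.44], [-1.37, 4.51], [0.17, 1.92], [-2.96, 2.96]. Speed limits (rad/s): [2.39, 2.39, 3.14, 3.14, 3.14, 3.14, 3.14].

INTERFACE

Orientations are given as a unit quaternion [w, x, y, z].
In Python, from station import * gives the robot as it stands.
- The arm moves only by the tool apply_moves, never from a script. Its argument "increments" is one flat list of numbers, 5 for each row, row after row: the finger opening in mm, from 0 to 85.4, then the shift along the tool's x, y, z in mm, then the turn about the tool's z in degrees. In form: [claw, tx, ty, tz, roll, claw, tx, ty, tz, roll, ...]. A call has 1 to 12 rows; each row shifts and turns the pose as measured when the row begins, along the tool's axes as they then stand; what a row does not reach is not made up. A row lasts 1/8 s, in which the tool goes at most 62.5 mm and 10.7 degrees, less where a joint would pass 70% of its speed; a pose out of reach is approached as far as the arm can. A call with a gripper value outside its range is refused whole. The fingers move at their own pace and stop on an object; "squeeze" is the grip in N (left out, the last holds). Time passes only in rows, so rows that do not move let the fingers close. It gives the time, the measured TCP pose, the force and the opening at its end, in the units of the state.
- get_obs(): the state, without advancing time (a new reading comes with each control period).
- read_camera(name): name is "scene" or "side" or "wrist"; returns (picture, depth): 400x640x3 uint8, blue, green, red; 400x640 float32, m along the optical axis (not along the pixel's ray), 0 where there is no reading.
- get_calibration(name): a dict with "mtx" (3x3 intrinsics, pixels), "camera_from_world" (4x4, takes a point from world to camera coordinates); the wrist camera has in their place "T_tool_cam" (4x4, takes a point from camera to tool coordinates, whose origin is the TCP and whose axes are the flange's). Camera axes: x right, y down, z forward; pixel columns grow to the right and rows downward; lengths in m; the calibration is good to about 2 mm. A picture is of the moment at which its call begins: read the wrist's pose just before it. get_calibration takes no time and is no camera call.
- hand_in(): hands the job in, once; it reports no verdict.
Trained networks look in the newest picture that a camera, given by its name, has taken for a name from the list of things; names that differ only in an ending like _2 or _b are one class to them, and where a whole thing is asked for, a point or a joint stands for the part that bears it (a point fixed in the world has none). Each returns a list of dicts, best first, with "p" (0 to 1); they miss things now and then, are a little off and sometimes report something else, mostly with a low value. They report only what shows in the picture. A call takes as long as a camera call.
- outline_of(camera, thing): "pixels" (400x640 bool, what is visible of it) and "extent" ([centre column, centre row, width, height] in pixels, round what is visible of it).
The state is a dict: "t": time; "q": joint angles; "joint_vel": joint speeds; "joint_torque": joint torques, N m; "eef_pos": TCP position; "tool_rot": TCP orientation; "contact_force": force on the tool from outside, world axes, zero at the start; "torque": the same for the moment, N m; "gripper_width": opening from 0.0 (shut) to 1.0 (fully open).
Only numpy, scipy, OpenCV 4.12 (cv2) and the standard library are available. Lean on these libraries where they do the work, as an engineer would, in place of code of your own. Each camera call takes 0.05 s, during which the arm holds its last target.

## Working session

There is one attempt and no reset: what is moved stays moved. The work goes in short steps, Python scripts to look and compute and a tool call to move; the robot and the scene stay as the last step left them, time stands still between calls to the robot, and variables do not carry over. Pictures are saved under pics/ and viewed, and the job is handed in when it is done.

Besides the shell and the picture viewer there is one more tool, called after "Request:" in YAML: its name, and indented under it one key for each argument. apply_moves: Moves the arm, as the interface text tells. Its arguments: {"type":"object","properties":{"increments":{"type":"array"},"squeeze":{"type":"number"}},"required":["increments"]}

```bash
ls; mkdir -p pics; python3 - <<'E'
from station import *
import cv2
print(get_obs())
for n in ["scene","side","wrist"]:
    c=get_calibration(n); print(n,c)
    p,d=read_camera(n); cv2.imwrite(f"pics/{n}0.png",p)
E
```

```text
pics
{'t': 0.0, 'q': array([ 1.10190188,  0.47781984,  0.02232093,  1.55645182, -0.01149266,
        1.10927787, -0.0830955 ]), 'joint_vel': array([-0.00036247,  0.00038314, -0.00067196, -0.00085409, -0.00155711,
        0.00131366,  0.00017572]), 'joint_torque': array([ 8.20385485e-04, -5.96439207e+01,  1.60770804e+00, -2.81196213e+01,
        1.23272126e-02,  9.26942274e-03,  3.08589608e-05]), 'eef_pos': array([ 0.2380523, -0.6309448,  0.201012 ]), 'tool_rot': array([-8.85116827e-04,  9.83767955e-01,  1.79442955e-01, -2.29802195e-04]), 'contact_force': array([ 0.18422166,  0.24830913, -0.07989745]), 'torque': array([ 0.01848567,  0.02472152, -0.02224882]), 'gripper_width': 1.0007676570506958}
scene {'mtx': array([[405.32921872,   0.        , 318.76998839],
       [  0.        , 405.32921872, 190.81972793],
       [  0.        ,   0.        ,   1.        ]]), 'camera_from_world': array([[-0.67332931, -0.73907949, -0.01972686,  0.25238503],
       [-0.5334271 ,  0.50410131, -0.67921823,  0.36090024],
       [ 0.5119406 , -0.44681469, -0.73367122,  0.64371258],
       [ 0.        ,  0
[... 299 characters left out ...]
0.11875688, -0.73990588, -0.66214507, -0.09532119],
       [-0.08677381,  0.656579  , -0.74924918,  1.20541901],
       [ 0.        ,  0.        ,  0.        ,  1.        ]])}
wrist {'mtx': array([[342.8016816 ,   0.        , 317.21156514],
       [  0.        , 342.8016816 , 200.40200196],
       [  0.        ,   0.        ,   1.        ]]), 'T_tool_cam': array([[ 1.06197840e-03, -9.55565931e-01, -2.94775547e-01,
         7.62515019e-02],
       [ 9.99998992e-01,  1.29259972e-03, -5.87521370e-04,
        -1.37512133e-04],
       [ 9.42442195e-04, -2.94774626e-01,  9.55566341e-01,
        -1.71384118e-01],
       [ 0.00000000e+00,  0.00000000e+00,  0.00000000e+00,
         1.00000000e+00]])}
```

View pics/scene0.png

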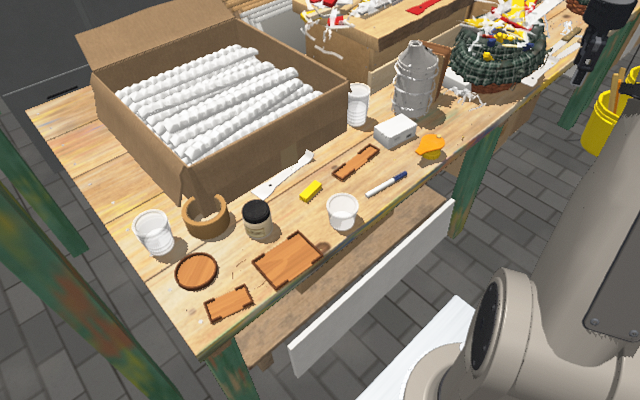

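View pics/side0.png

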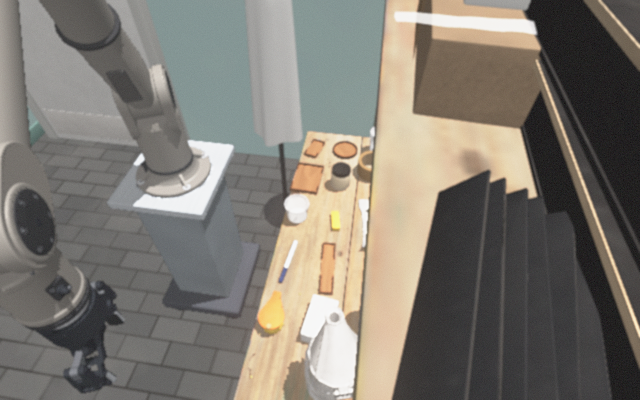

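View pics/wrist0.png

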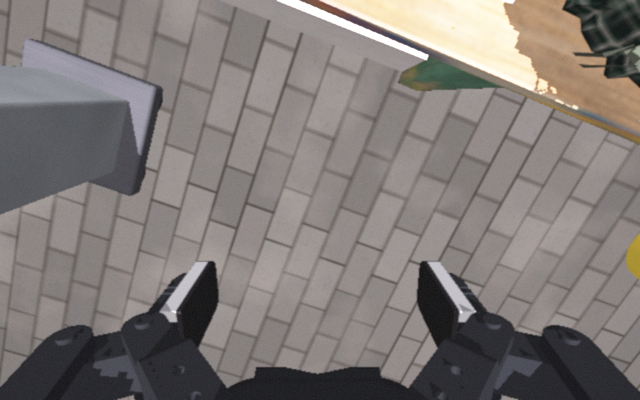

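```bash
cat > h.py <<'E'
from station import *
import numpy as np, cv2
from scipy.spatial.transform import Rotation as R
def TW(o=None):
    o=o or get_obs(); w,x,y,z=o['tool_rot']; T=np.eye(4); T[:3,:3]=R.from_quat([x,y,z,w]).as_matrix(); T[:3,3]=o['eef_pos']; return T
def cam2world(n,T=None):
    c=get_calibration(n)
    if n=='wrist': return c['mtx'],(TW() if T is None else T)@c['T_tool_cam']
    return c['mtx'],np.linalg.inv(c['camera_from_world'])
def cloud(n,d,m,T=None):
    K,M=cam2world(n,T); v,u=np.nonzero(m&(d>0)); z=d[v,u]
    P=np.stack([(u-K[0,2])/K[0,0]*z,(v-K[1,2])/K[1,1]*z,z],1)
    return P@M[:3,:3].T+M[:3,3]
def rep(P,zlo=None):
    lo,hi=np.percentile(P,[2,98],axis=0)
    r=cv2.minAreaRect((P[:,:2]*1000).astype(np.float32))
    return f"n{len(P)} med{np.round(np.median(P,0),3)} lo{np.round(lo,3)} hi{np.round(hi,3)} rect c{np.round(r[0],0)} s{np.round(r[1],0)} a{r[2]:.0f}"
THINGS=["jar_mid","cage_mid","pen_mid","carton_mid","jar_stand","cage_stand","pen_stand","carton_stand","pot_mid","gate_mid"]
E
python3 - <<'E'
from h import *
import pickle
out={}
for n in ["scene","side"]:
    p,d=read_camera(n)
    for t in THINGS:
        r=outline_of(n,t)
        out[n,t]=[(x['p'],x['pixels'],x['extent']) for x in r[:2]]
        for x in r[:2]:
            P=cloud(n,d,x['pixels']); print(n,t,round(x['p'],2),np.round(x['extent'],0), rep(P) if len(P)>5 else len(P))
    out[n]=(p,d)
pickle.dump(out,open('o0.pkl','wb')); print(get_obs()['t'])
E
```

```text
scene jar_mid 0.88 [258. 221.  28.  41.] n989 med[0.525 0.036 0.065] lo[0.511 0.007 0.009] hi[0.567 0.06  0.074] rect c[569.  31.] s[ 58. 120.] a88
scene cage_mid 0.57 [310. 192.  25.  20.] n266 med[ 0.541 -0.12   0.017] lo[ 0.53  -0.155  0.002] hi[ 0.556 -0.095  0.02 ] rect c[ 544. -125.] s[29. 64.] a2
scene pen_mid 0.79 [384. 186.  40.  20.] n190 med[ 0.436 -0.269  0.012] lo[ 0.428 -0.333  0.006] hi[ 0.446 -0.215  0.015] rect c[ 438. -276.] s[124.  12.] a84
scene carton_mid 0.69 [396. 130.  43.  35.] n994 med[ 0.535 -0.419  0.04 ] lo[ 0.51  -0.478  0.003] hi[ 0.578 -0.381  0.044] rect c[ 545. -432.] s[103.  64.] a81
scene jar_stand 0.58 [196. 270.  43.  36.] n1246 med[0.54  0.191 0.008] lo[0.499 0.153 0.005] hi[0.579 0.228 0.015] rect c[539. 190.] s[84. 84.] a71
scene cage_stand 0.77 [228. 302.  44.  39.] n1019 med[0.434 0.182 0.007] lo[0.406 0.141 0.004] hi[0.462 0.221 0.014] rect c[436. 181.] s[85. 54.] a78
scene cage_stand 0.21 [354. 160.  50.  40.] n714 med[ 0.543 -0.277  0.007] lo[ 0.521 -0.355  0.001] hi[ 0.566 -0.206  0.014] rect c[ 548. -281.] s[ 48. 152.] a4
scene pen_stan
[... 2255 characters left out ...]
.002] hi[ 0.561 -0.214  0.013] rect c[ 541. -287.] s[ 38. 150.] a6
side carton_stand 0.75 [307. 179.  35.  28.] n830 med[0.433 0.031 0.005] lo[ 0.389 -0.031 -0.001] hi[0.476 0.105 0.013] rect c[338. 399.] s[116. 907.] a14
side carton_stand 0.22 [294. 210.  20.  26.] n565 med[ 0.432 -0.136  0.056] lo[ 0.398 -0.158  0.007] hi[ 0.462 -0.091  0.061] rect c[335. 212.] s[ 68. 770.] a16
side pot_mid 0.58 [294. 209.  23.  25.] n523 med[ 0.432 -0.138  0.056] lo[ 0.401 -0.158  0.01 ] hi[ 0.46  -0.096  0.061] rect c[ 430. -127.] s[67. 67.] a32
side gate_mid 0.91 [272. 313.  27.  40.] n727 med[ 0.436 -0.451  0.043] lo[ 0.41  -0.481  0.009] hi[ 0.46  -0.397  0.046] rect c[ 430. -440.] s[55. 88.] a19
1.25
```

```bash
python3 - <<'E'
from h import *
import pickle
o=pickle.load(open('o0.pkl','rb'))
# heightmap 1px=1.25mm, x 0.35..0.75 up ; y 0.35..-0.6 left->right
H=np.zeros((320,760),np.float32); 
C=np.zeros((320,760,3),np.uint8)
for n in ["side","scene"]:
    p,d=o[n]; m=np.ones(d.shape,bool); P=cloud(n,d,m); v,u=np.nonzero(d>0); col=p[v,u]
    i=((0.75-P[:,0])/.00125).astype(int); j=((0.35-P[:,1])/.00125).astype(int)
    k=(i>=0)&(i<320)&(j>=0)&(j<760)&(P[:,2]<0.3)&(P[:,2]>-.02)
    np.maximum.at(H,(i[k],j[k]),P[k,2]); C[i[k],j[k]]=col[k]
cv2.imwrite('pics/hm.png',np.vstack([cv2.applyColorMap(np.clip(H*255/.15,0,255).astype(np.uint8),2),C])[:,:])
E
```

```text
(no output)
```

View pics/hm.png

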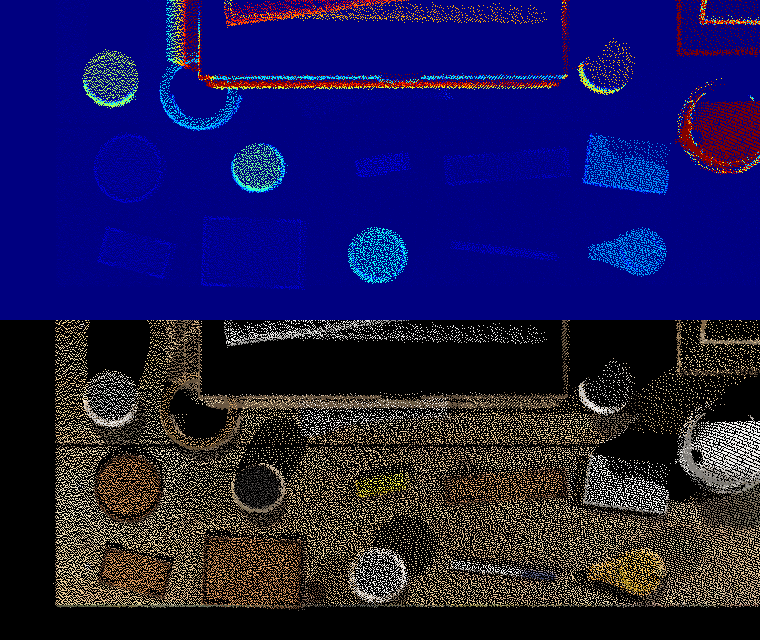

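```bash
python3 - <<'E'
from h import *
import pickle
o=pickle.load(open('o0.pkl','rb'))
spec={"jar_mid":(540,31,.06,.08,60),"cage_mid":(544,-127,.011,.025,45),"pen_mid":(437,-280,.006,.025,80),"carton_mid":(543,-430,.033,.05,80),
"jar_stand":(539,190,.009,.02,55),"cage_stand":(434,181,.008,.02,60),"pen_stand":(542,-284,.008,.02,90),"carton_stand":(434,36,.009,.02,85),"pot_mid":(430,-125,.05,.07,50),"gate_mid":(432,-443,.01,.06,70)}
for t,(x,y,a,b,r) in spec.items():
    Q=[]
    for n in ["scene","side"]:
        P=cloud(n,o[n][1],np.ones((400,640),bool))
        k=(P[:,2]>a)&(P[:,2]<b)&(np.hypot(P[:,0]-x/1e3,P[:,1]-y/1e3)<r/1e3)
        Q.append(P[k])
    for nm,S in (("scene",Q[0]),("side",Q[1]),("both",np.vstack(Q))):
        if len(S)<8: print(t,nm,len(S));continue
        (cx,cy),(w,h),_=q=cv2.minAreaRect((S[:,:2]*1e3).astype(np.float32))
        B=cv2.boxPoints(q); e=B[1]-B[0]; f=B[2]-B[1]; e=e if np.hypot(*e)>np.hypot(*f) else f
        th=np.degrees(np.arctan2(-e[0],e[1])); th=(th+90)%180-90
        print(t,nm,len(S),"c %.0f %.0f size %.0f %.0f th %.1f zmax %.0f"%(cx,cy,min(w,h),max(w,h),th,1e3*np.percentile(S[:,2],95)))
E
```

```text
jar_mid scene 554 c 541 29 size 58 59 th 43.2 zmax 74
jar_mid side 249 c 540 24 size 58 59 th -38.5 zmax 73
jar_mid both 803 c 540 27 size 60 64 th 13.1 zmax 74
cage_mid scene 197 c 544 -125 size 24 63 th 10.3 zmax 20
cage_mid side 138 c 543 -130 size 22 65 th 10.9 zmax 18
cage_mid both 335 c 544 -128 size 24 68 th 10.3 zmax 19
pen_mid scene 225 c 440 -283 size 82 120 th 30.1 zmax 15
pen_mid side 192 c 436 -283 size 13 131 th -6.8 zmax 14
pen_mid both 417 c 442 -277 size 87 118 th 23.4 zmax 15
carton_mid scene 641 c 547 -443 size 69 123 th -6.3 zmax 44
carton_mid side 794 c 543 -436 size 61 103 th -9.7 zmax 43
carton_mid both 1435 c 547 -443 size 70 122 th -6.9 zmax 44
jar_stand scene 365 c 540 190 size 85 86 th 49.5 zmax 15
jar_stand side 79 c 540 185 size 83 84 th -26.8 zmax 14
jar_stand both 444 c 540 188 size 87 89 th -27.4 zmax 15
cage_stand scene 317 c 434 181 size 49 86 th -14.5 zmax 14
cage_stand side 53 c 434 177 size 46 89 th -14.1 zmax 13
cage_stand both 370 c 434 178 size 49 92 th -14.5 zmax 14
pen_stand scene 222 c 543 -282 size 38 153 th 3.9 zmax 14
pen_stand side 160 c 542 -286 size 36 152 th 4.3 zmax 14
pen_stand both 382 c 543 -284 size 39 156 th 3.9 zmax 14
carton_stand scene 385 c 454 34 size 124 127 th 88.0 zmax 16
carton_stand side 124 c 452 30 size 125 128 th -2.0 zmax 14
carton_stand both 509 c 453 31 size 128 131 th -2.4 zmax 16
pot_mid scene 691 c 431 -121 size 69 70 th 48.5 zmax 62
pot_mid side 405 c 431 -125 size 68 70 th 42.6 zmax 61
pot_mid both 1096 c 431 -122 size 70 74 th 2.3 zmax 61
gate_mid scene 501 c 429 -434 size 59 90 th 20.6 zmax 46
gate_mid side 737 c 430 -437 size 57 92 th 15.2 zmax 46
gate_mid both 1238 c 431 -435 size 59 96 th 15.2 zmax 46
```

```bash
cat >> h.py <<'E'
def phi(T): return np.degrees(np.arctan2(T[1,0],T[0,0]))
def plan(x,y,z,ph,n,claw,o=None):
    """target TCP in mm, yaw deg -> print n rows (axes as they stand at row start)"""
    o=o or get_obs(); T=TW(o); p=T[:3,3]*1e3; p0=phi(T); tgt=np.array([x,y,z])
    D=tgt-p; dph=(ph-p0+180)%360-180
    tilt=np.degrees(np.arccos(np.clip(-T[2,2],-1,1)))
    print("t %.2f p %s phi %.1f tilt %.2f w %.3f F %s q %s"%(o['t'],np.round(p,1),p0,tilt,o['gripper_width'],np.round(o['contact_force'],1),np.round(o['q'],2)))
    out=[]
    for i in range(n):
        a=np.radians(p0+dph*i/n); Rz=R.from_euler('z',a-np.radians(p0)).as_matrix()@T[:3,:3]
        s=Rz.T@(D/n); out+= [claw]+[round(float(v),1) for v in s]+[round(-dph/n,2)]
    print("dist %.1f dphi %.1f"%(np.linalg.norm(D),dph)); print(out)
E
python3 -c "
from h import *
plan(540,27,180,90,12,85)"
```

```text
t 1.25 p [ 238.3 -631.5  202. ] phi 20.7 tilt 0.00 w 0.999 F [-0.5 -0.  -0.2] q [ 1.1   0.48  0.02  1.56 -0.01  1.11 -0.08]
dist 724.7 dphi 69.3
[85, 42.9, -42.5, 1.8, np.float64(-5.78), 85, 47.0, -37.9, 1.8, np.float64(-5.78), 85, 50.5, -33.0, 1.8, np.float64(-5.78), 85, 53.6, -27.8, 1.8, np.float64(-5.78), 85, 56.1, -22.2, 1.8, np.float64(-5.78), 85, 58.1, -16.5, 1.8, np.float64(-5.78), 85, 59.4, -10.5, 1.8, np.float64(-5.78), 85, 60.2, -4.5, 1.8, np.float64(-5.78), 85, 60.3, 1.6, 1.8, np.float64(-5.78), 85, 59.9, 7.6, 1.8, np.float64(-5.78), 85, 58.8, 13.6, 1.8, np.float64(-5.78), 85, 57.1, 19.5, 1.8, np.float64(-5.78)]
```

Request:
apply_moves:
  increments: [85,43,-42,2,-5.8,85,47,-38,2,-5.8,85,50,-33,2,-5.8,85,53,-28,2,-5.8,85,56,-22,2,-5.8,85,58,-16,2,-5.8]
  squeeze: 30

```text
t: 2.0
eef_pos: [0.3884, -0.299, 0.1894]
tool_rot: [0.003, 0.883, 0.47, -0.001]
contact_force: [0.8, -0.2, 0.6]
gripper_width: 0.995
```

```bash
sed -i 's/round(-dph\/n,2)/round(float(-dph\/n),1)/' h.py; python3 -c "
from h import *
plan(540,27,150,90,8,85)"
```

```text
t 2.00 p [ 388.4 -299.   189.4] phi 56.0 tilt 0.33 w 0.995 F [ 0.8 -0.2  0.6] q [ 0.75  0.2  -0.26  1.99  0.07  0.96 -0.13]
dist 361.7 dphi 34.0
[85, 44.4, -7.1, 4.7, -4.2, 85, 44.8, -3.8, 4.7, -4.2, 85, 45.0, -0.4, 4.7, -4.2, 85, 44.9, 2.9, 4.8, -4.2, 85, 44.5, 6.2, 4.8, -4.2, 85, 43.9, 9.5, 4.8, -4.2, 85, 43.1, 12.7, 4.8, -4.2, 85, 42.1, 15.9, 4.8, -4.2]
```

Request:
apply_moves:
  increments: [85,44,-7,5,-4.2,85,45,-4,5,-4.2,85,45,0,5,-4.2,85,45,3,5,-4.2,85,45,6,5,-4.2,85,44,10,5,-4.2,85,43,13,5,-4.2,85,34,16,5,-4.2]

```text
t: 3.0
eef_pos: [0.5443, 0.0322, 0.1496]
tool_rot: [0.006, 0.702, 0.713, 0.0]
contact_force: [0.3, -0.8, 0.1]
gripper_width: 0.995
```

```bash
cat >> h.py <<'E'
def look(tag,things):
    o=get_obs(); T=TW(o); p,d=read_camera('wrist'); cv2.imwrite(f'pics/w_{tag}.png',p); res={}
    for t in things:
        for x in outline_of('wrist',t)[:1]:
            P=cloud('wrist',d,x['pixels'],T)
            print(t,round(x['p'],2),np.round(x['extent']),rep(P) if len(P)>5 else len(P)); res[t]=P
    return p,d,T,res
def box(P):
    (cx,cy),(w,h),_=q=cv2.minAreaRect((P[:,:2]*1e3).astype(np.float32))
    B=cv2.boxPoints(q); e=B[1]-B[0]; f=B[2]-B[1]; e=e if np.hypot(*e)>np.hypot(*f) else f
    th=np.degrees(np.arctan2(-e[0],e[1])); th=(th+90)%180-90
    return "box c %.1f %.1f size %.0f %.0f th %.1f z50 %.1f"%(cx,cy,min(w,h),max(w,h),th,1e3*np.median(P[:,2]))
E
python3 -c "
from h import *
p,d,T,r=look('jar',['jar_mid','jar_stand'])
P=r['jar_mid']; print('jar top',box(P[P[:,2]>.06]))
P=cloud('wrist',d,np.ones(d.shape,bool),T)
k=(P[:,2]>.007)&(P[:,2]<.02)&(np.hypot(P[:,0]-.54,P[:,1]-.188)<.055);print('stand',k.sum(),box(P[k]))
plan(540,27,150,90,4,85)"
```

```text
jar_stand 0.59 [312.  23. 101.  46.] n3565 med[0.539 0.167 0.005] lo[0.503 0.148 0.003] hi[0.575 0.18  0.012] rect c[539. 164.] s[83. 35.] a1Traceback (most recent call last):
  File "<string>", line 4, in <module>
    P=r['jar_mid']; print('jar top',box(P[P[:,2]>.06]))
      ~^^^^^^^^^^^
KeyError: 'jar_mid'
```

View pics/w_jar.png

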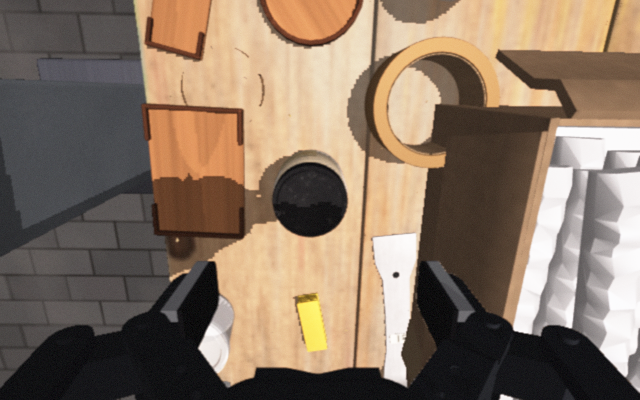

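```bash
cat >> h.py <<'E'
def near(d,T,x,y,r,a,b,n='wrist'):
    P=cloud(n,d,np.ones(d.shape,bool),T); k=(P[:,2]>a)&(P[:,2]<b)&(np.hypot(P[:,0]-x/1e3,P[:,1]-y/1e3)<r/1e3); return P[k]
E
python3 -c "
from h import *
T=TW();p,d=read_camera('wrist')
print('jar',box(near(d,T,540,27,50,.06,.09)))
print('carton stand',box(near(d,T,434,34,75,.0075,.02)))
print('cage',box(near(d,T,543,-127,40,.01,.03)))
plan(540,27,80,90,3,85)"
```

```text
jar box c 540.5 28.6 size 58 58 th 11.9 z50 70.1
carton stand box c 433.9 34.0 size 87 124 th -2.2 z50 10.9
cage box c 543.8 -127.2 size 22 63 th 10.8 z50 15.2
t 3.20 p [543.6  30.8 149.3] phi 90.8 tilt 0.65 w 0.996 F [ 0.4 -1.2  0.2] q [ 0.25  0.37 -0.53  1.9   0.24  0.93 -0.38]
dist 69.5 dphi -0.8
[85, -1.0, -1.4, 23.1, 0.3, 85, -1.1, -1.4, 23.1, 0.3, 85, -1.1, -1.4, 23.1, 0.3]
```

Request:
apply_moves:
  increments: [85,-1,-1.5,35,0.4,85,-1,-1.5,35,0.4,85,0,0,30,0,85,0,0,22,0,85,0,0,5,0]

```text
t: 3.82
eef_pos: [0.5418, 0.018, 0.0209]
tool_rot: [0.009, 0.712, 0.702, -0.001]
contact_force: [0.6, 0.4, 0.3]
gripper_width: 0.997
```

```bash
python3 -c "
from h import *
plan(540.5,28.6,20,90,1,85)"
```

```text
t 3.83 p [541.8  18.   20.9] phi 89.1 tilt 1.01 w 0.997 F [0.6 0.4 0.3] q [ 0.19  0.54 -0.44  2.    0.38  0.68 -0.51]
dist 10.7 dphi 0.9
[85, 10.6, -1.4, 0.8, -0.9]
```

Request:
apply_moves:
  increments: [85,8,-1.4,0.5,-0.9,85,2.6,0,0,0,85,0,0,0,0]

```text
t: 4.2
eef_pos: [0.5416, 0.0283, 0.0224]
tool_rot: [0.01, 0.707, 0.707, -0.0]
contact_force: [0.2, -0.4, 0.3]
gripper_width: 0.99
```

```bash
python3 -c "
from h import *
plan(540.5,28.6,20,90,1,85)
print(TW()[:3,2])"
```

```text
t 4.20 p [541.6  28.3  22.4] phi 90.0 tilt 1.14 w 0.990 F [ 0.2 -0.4  0.3] q [ 0.17  0.54 -0.44  2.    0.39  0.68 -0.52]
dist 2.7 dphi 0.0
[85, 0.4, -1.2, 2.4, -0.0]
[ 0.01334457 -0.01466233 -0.99980345]
```

Request:
apply_moves:
  increments: [50,0,0,0,0,50,0,0,0,0,50,0,0,0,0,50,0,0,0,0,50,0,0,0,0,50,0,0,0,0]
  squeeze: 35

```text
t: 4.95
eef_pos: [0.542, 0.0282, 0.0236]
tool_rot: [0.01, 0.707, 0.707, -0.0]
contact_force: [-0.3, -1.5, 1.3]
gripper_width: 0.658
```

```bash
python3 -c "
from h import *
plan(540.5,28.6,60,90,2,50)"
```

```text
t 4.95 p [542.   28.2  23.6] phi 89.9 tilt 1.20 w 0.658 F [-0.3 -1.5  1.3] q [ 0.17  0.54 -0.44  2.    0.39  0.68 -0.52]
dist 36.4 dphi 0.1
[50, -0.1, -0.5, -18.2, -0.0, 50, -0.1, -0.5, -18.2, -0.0]
```

Request:
apply_moves:
  increments: [50,0,0,-10,0,50,0,0,-20,0,50,0,0,-30,0,50,0,0,-30,0,50,0,0,-10,0]

```text
t: 5.58
eef_pos: [0.539, 0.0294, 0.1265]
tool_rot: [0.009, 0.707, 0.707, -0.002]
contact_force: [0.3, -0.9, -2.1]
gripper_width: 0.659
```

```bash
python3 -c "
from h import *
plan(540.5,28.6,120,90,2,50)
T=TW();p,d=read_camera('wrist');cv2.imwrite('pics/w_jar2.png',p)
print('jar',box(near(d,T,540,27,60,.12,.2)))
print('cage',box(near(d,T,543,-127,40,.01,.03)))
print('stand',box(near(d,T,540,188,50,.007,.02)))
"
```

```text
t 5.58 p [539.   29.4 126.5] phi 90.0 tilt 1.07 w 0.659 F [ 0.3 -0.9 -2.1] q [ 0.24  0.39 -0.52  1.93  0.27  0.88 -0.42]
dist 6.7 dphi 0.0
[50, -0.4, 0.7, 3.3, -0.0, 50, -0.4, 0.7, 3.3, -0.0]
jar box c 541.6 34.7 size 65 68 th -52.8 z50 173.3
cage box c 547.4 -146.4 size 22 24 th 9.8 z50 15.2
stand box c 539.1 158.4 size 24 76 th 89.9 z50 11.3
```

View pics/w_jar2.png

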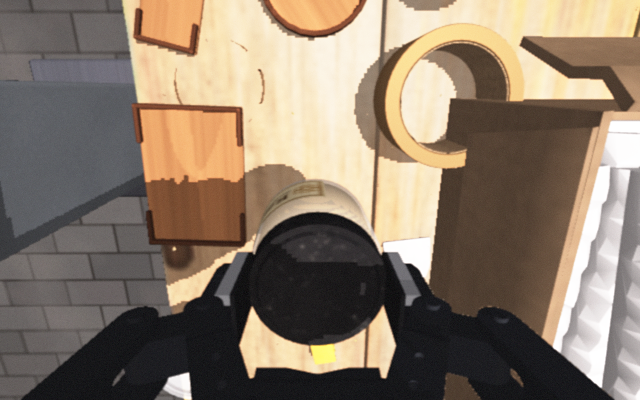

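```bash
python3 -c "
from h import *
plan(540,189,122,90,5,50)"
```

```text
t 5.62 p [539.1  29.4 126.9] phi 90.0 tilt 1.09 w 0.658 F [ 0.1  0.4 -1.3] q [ 0.24  0.39 -0.52  1.93  0.27  0.88 -0.42]
dist 159.7 dphi 0.0
[50, 31.9, 0.1, 0.5, -0.0, 50, 31.9, 0.1, 0.5, -0.0, 50, 31.9, 0.2, 0.5, -0.0, 50, 31.9, 0.2, 0.5, -0.0, 50, 31.9, 0.2, 0.5, -0.0]
```

Request:
apply_moves:
  increments: [50,20,0,0,0,50,35,0,0,0,50,35,0,0,0,50,30,0,0,0,50,15,0,0,0,50,3,0,0,0]

```text
t: 6.38
eef_pos: [0.5364, 0.1673, 0.1189]
tool_rot: [0.008, 0.709, 0.705, -0.006]
contact_force: [2.0, 0.6, -2.5]
gripper_width: 0.656
```

```bash
python3 -c "
from h import *
plan(540,189,40,90,4,50)
T=TW();p,d=read_camera('wrist');cv2.imwrite('pics/w_jar3.png',p)
print('stand',box(near(d,T,540,188,50,.007,.02)))
P=near(d,T,540,188,50,.007,.02);print(P.max(0),P.min(0))
print('cage stand',box(near(d,T,434,180,60,.007,.02)))
"
```

```text
t 6.38 p [536.4 167.3 118.9] phi 89.7 tilt 1.11 w 0.656 F [ 2.   0.6 -2.5] q [-0.    0.44 -0.54  1.88  0.31  0.91 -0.69]
dist 81.9 dphi 0.3
[50, 5.8, 0.8, 19.6, -0.1, 50, 5.8, 0.8, 19.6, -0.1, 50, 5.8, 0.8, 19.6, -0.1, 50, 5.8, 0.8, 19.6, -0.1]
stand box c 540.2 197.0 size 70 85 th 86.0 z50 11.1
[0.58220849 0.23196517 0.01388309] [0.49694098 0.15975831 0.00702128]
cage stand box c 434.1 180.6 size 46 86 th -14.2 z50 9.9
```

View pics/w_jar3.png

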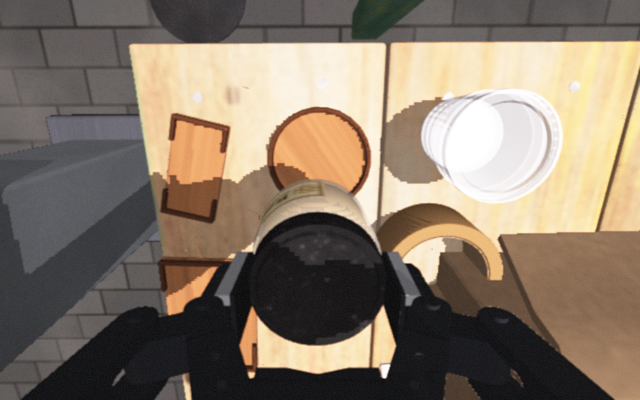

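Request:
apply_moves:
  increments: [50,14,2,10,0,50,8,1,10,0,50,0,0,5,0,50,0,0,0,0]

```text
t: 6.92
eef_pos: [0.54, 0.1862, 0.0905]
tool_rot: [0.008, 0.71, 0.704, -0.007]
contact_force: [-0.3, 0.6, -1.7]
gripper_width: 0.662
```

```bash
python3 -c "
from h import *
plan(540,189,35,90,4,50)"
```

```text
t 6.92 p [540.  186.2  90.5] phi 89.5 tilt 1.24 w 0.662 F [-0.3  0.6 -1.7] q [-0.05  0.49 -0.52  1.87  0.34  0.87 -0.75]
dist 55.6 dphi 0.5
[50, 1.0, -0.0, 13.9, -0.1, 50, 1.0, -0.0, 13.9, -0.1, 50, 1.0, -0.0, 13.9, -0.1, 50, 1.0, -0.0, 13.9, -0.1]
```

Request:
apply_moves:
  increments: [50,1.5,0,13,0,50,1.5,0,14,0,50,1.5,0,14,0,50,1,0,9,0,50,0,0,0,0]

```text
t: 7.55
eef_pos: [0.5399, 0.1899, 0.0363]
tool_rot: [0.008, 0.711, 0.703, -0.008]
contact_force: [0.2, -0.1, -2.1]
gripper_width: 0.66
```

```bash
python3 -c "
from h import *
plan(540,189,30,90,2,50)"
```

```text
t 7.55 p [539.9 189.9  36.3] phi 89.4 tilt 1.28 w 0.660 F [ 0.2 -0.1 -2.1] q [-0.09  0.57 -0.49  1.9   0.4   0.78 -0.81]
dist 6.4 dphi 0.6
[50, -0.4, 0.0, 3.2, -0.3, 50, -0.4, 0.0, 3.2, -0.3]
```

Request:
apply_moves:
  increments: [50,-0.4,0,4,0,50,0,0,3,0,50,0,0,0,0]

```text
t: 7.92
eef_pos: [0.5406, 0.1895, 0.0296]
tool_rot: [0.009, 0.711, 0.703, -0.007]
contact_force: [0.1, 0.0, -2.2]
gripper_width: 0.663
```

Request:
apply_moves:
  increments: [50,0,0,2,0,50,0,0,0,0,64,0,0,0,0,72,0,0,0,0,85,0,0,0,0,85,0,0,0,0,85,0,0,0,0]

```text
t: 8.8
eef_pos: [0.5422, 0.1904, 0.0298]
tool_rot: [0.009, 0.711, 0.703, -0.005]
contact_force: [-0.1, -0.3, 0.6]
gripper_width: 0.995
```

Request:
apply_moves:
  increments: [85,0,0,-10,0,85,0,0,-30,0,85,0,0,-40,0,85,0,0,-30,0]

```text
t: 9.3
eef_pos: [0.54, 0.1922, 0.1422]
tool_rot: [0.008, 0.711, 0.704, -0.007]
contact_force: [1.1, 1.2, 0.1]
gripper_width: 0.992
```

```bash
python3 -c "
from h import *
plan(543.8,-130,110,100.8,8,60)
T=TW();p,d=read_camera('wrist');cv2.imwrite('pics/w_jar4.png',p)
print('jar',box(near(d,T,540,188,50,.06,.1)))
"
```

```text
t 9.30 p [540.  192.2 142.2] phi 89.4 tilt 1.26 w 0.992 F [1.1 1.2 0.1] q [-0.03  0.43 -0.55  1.83  0.29  0.97 -0.72]
dist 323.8 dphi 11.4
[60, -40.2, 0.9, 4.9, -1.4, 60, -40.2, -0.1, 4.9, -1.4, 60, -40.2, -1.1, 4.9, -1.4, 60, -40.1, -2.1, 4.9, -1.4, 60, -40.1, -3.1, 4.9, -1.4, 60, -40.0, -4.1, 4.9, -1.4, 60, -39.9, -5.1, 4.9, -1.4, 60, -39.7, -6.1, 4.9, -1.4]
jar box c 540.7 189.9 size 58 58 th 17.5 z50 75.1
```

View pics/w_jar4.png

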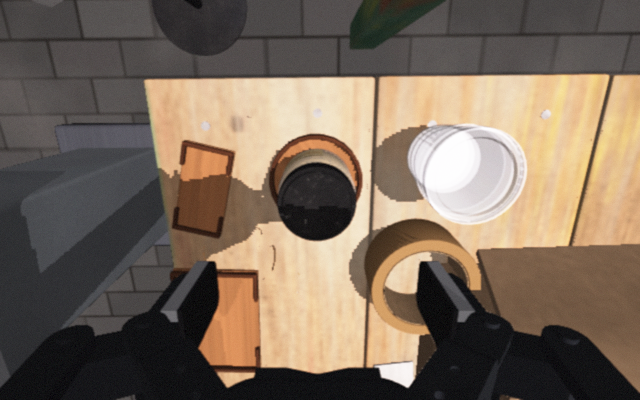

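Request:
apply_moves:
  increments: [60,-30,1,0,-1.4,60,-45,0,0,-1.4,60,-50,-1,5,-1.4,60,-50,-3,5,-1.4,60,-50,-4,5,-1.4,60,-45,-5,5,-1.4,60,-35,-6,5,-1.4,60,-18,-3,5,-1.4]

```text
t: 10.35
eef_pos: [0.5485, -0.1375, 0.1286]
tool_rot: [0.012, 0.634, 0.773, -0.001]
contact_force: [0.3, 0.3, -0.8]
gripper_width: 0.699
```

```bash
python3 -c "
from h import *
T=TW();p,d=read_camera('wrist');cv2.imwrite('pics/w_cage.png',p)
print('cage',box(near(d,T,543,-127,50,.01,.03)))
plan(543.8,-127.2,60,100.8,3,50)
print(T[:3,2])
"
```

```text
cage box c 543.5 -127.3 size 22 62 th 10.6 z50 15.4
t 10.40 p [ 548.  -140.   127.9] phi 101.2 tilt 1.44 w 0.704 F [-0.3 -3.2 -1. ] q [ 0.53  0.42 -0.5   1.88  0.28  0.89  0.09]
dist 69.3 dphi -0.4
[50, 5.0, -0.8, 22.5, 0.1, 50, 5.0, -0.8, 22.5, 0.1, 50, 5.0, -0.9, 22.5, 0.1]
[ 0.01769591 -0.01761213 -0.99968829]
```

View pics/w_cage.png

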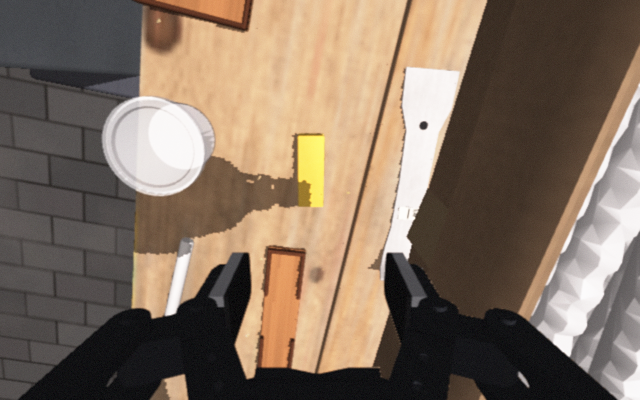

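Request:
apply_moves:
  increments: [50,6,-1,24,0.1,50,6,-1,24,0.1,50,5,-1,24,0.1,50,3,0,20,0,50,0,0,10,0,50,0,0,3,0]

```text
t: 11.15
eef_pos: [0.5456, -0.1201, 0.0232]
tool_rot: [0.014, 0.637, 0.771, -0.0]
contact_force: [0.1, -0.7, -0.3]
gripper_width: 0.589
```

```bash
python3 -c "
from h import *
plan(543.5,-127.3,3,100.6,2,50)
"
```

```text
t 11.15 p [ 545.6 -120.1   23.2] phi 100.8 tilt 1.66 w 0.589 F [ 0.1 -0.7 -0.3] q [ 0.44  0.55 -0.44  1.97  0.39  0.68 -0.06]
dist 21.6 dphi -0.2
[50, -3.1, -1.9, 10.2, 0.1, 50, -3.1, -1.9, 10.2, 0.1]
```

Request:
apply_moves:
  increments: [50,-3.5,-2,11,0,50,-3,-2,9,0,50,0,0,1.5,0]

```text
t: 11.52
eef_pos: [0.5442, -0.1288, 0.0017]
tool_rot: [0.016, 0.638, 0.77, 0.0]
contact_force: [0.7, 0.1, 1.0]
gripper_width: 0.591
```

```bash
python3 -c "
from h import *
plan(543.5,-127.3,3,100.6,2,50)
"
```

```text
t 11.53 p [ 544.2 -128.8    1.7] phi 100.8 tilt 1.78 w 0.591 F [0.7 0.1 1. ] q [ 0.44  0.58 -0.42  1.98  0.41  0.64 -0.06]
dist 2.1 dphi -0.2
[50, 0.8, -0.2, -0.7, 0.1, 50, 0.8, -0.2, -0.7, 0.1]
```

Request:
apply_moves:
  increments: [30,0.8,0,-1,0,15,0.8,0,0,0,10,0,0,0,0,10,0,0,0,0,10,0,0,0,0]
  squeeze: 22

```text
t: 12.15
eef_pos: [0.5446, -0.127, 0.0036]
tool_rot: [0.016, 0.638, 0.77, 0.001]
contact_force: [-0.0, -0.5, -0.8]
gripper_width: 0.119
```

```bash
python3 -c "
from h import *
plan(543.5,-127.3,3,100.6,2,50)
"
```

```text
t 12.15 p [ 544.6 -127.     3.6] phi 100.8 tilt 1.85 w 0.119 F [-0.  -0.5 -0.8] q [ 0.43  0.58 -0.42  1.98  0.41  0.64 -0.07]
dist 1.3 dphi -0.2
[50, -0.0, -0.6, 0.3, 0.1, 50, -0.0, -0.6, 0.3, 0.1]
```

Request:
apply_moves:
  increments: [0,0,0,0,0,0,0,0,0,0]

```text
t: 12.4
eef_pos: [0.5446, -0.127, 0.0036]
tool_rot: [0.016, 0.638, 0.77, 0.001]
contact_force: [-0.1, 0.5, -0.2]
gripper_width: -0.004
```

```bash
python3 -c "
from h import *
plan(543.5,-127.3,3,100.6,2,50)
p,d=read_camera('wrist');cv2.imwrite('pics/w_cage2.png',p)
"
```

```text
t 12.40 p [ 544.6 -127.     3.6] phi 100.8 tilt 1.85 w -0.004 F [-0.1  0.5 -0.2] q [ 0.43  0.58 -0.42  1.98  0.41  0.64 -0.07]
dist 1.3 dphi -0.2
[50, -0.0, -0.6, 0.3, 0.1, 50, -0.0, -0.6, 0.3, 0.1]
```

View pics/w_cage2.png

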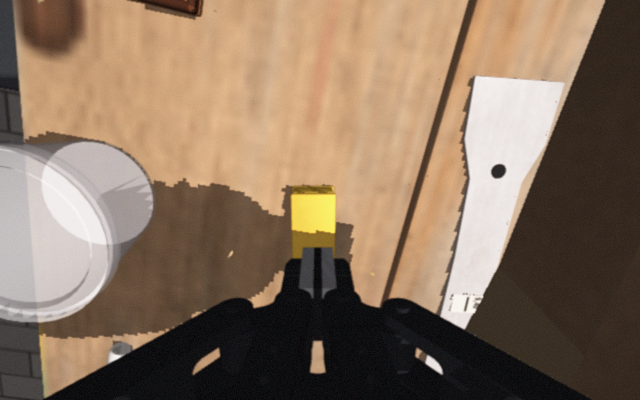

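```bash
python3 -c "
from h import *
T=TW();p,d=read_camera('wrist')
print('cage vis',box(near(d,T,543,-110,40,.009,.03)))
K,M=cam2world('wrist',T)
for v in (250,255,260,270,280): print(v,[ (u,round(float(d[v,u]),3)) for u in (305,310,325,330)])
P=near(d,T,543,-127,60,-.02,.06); print(np.percentile(P[:,2],[1,50,99]))
for n in ['scene','side']:
  p,d=read_camera(n); c=get_calibration(n); q=c['camera_from_world']@np.array([.544,-.127,.01,1]); uv=c['mtx']@q[:3]; u,v=(uv[:2]/uv[2]).astype(int); print(n,u,v)
  cv2.imwrite(f'pics/{n}1.png',cv2.resize(p[max(0,v-70):v+50,max(0,u-70):u+70],None,fx=4,fy=4))
"
```

```text
cage vis box c 540.8 -114.0 size 22 35 th 10.9 z50 15.3
250 [(305, 0.149), (310, 0.149), (325, 0.147), (330, 0.147)]
255 [(305, 0.143), (310, 0.145), (325, 0.144), (330, 0.144)]
260 [(305, 0.14), (310, 0.141), (325, 0.139), (330, 0.139)]
270 [(305, 0.131), (310, 0.132), (325, 0.131), (330, 0.133)]
280 [(305, 0.126), (310, 0.124), (325, 0.124), (330, 0.126)]
[-0.00493002 -0.00046263  0.05682993]
scene 310 190
side 335 219
```

View pics/scene1.png

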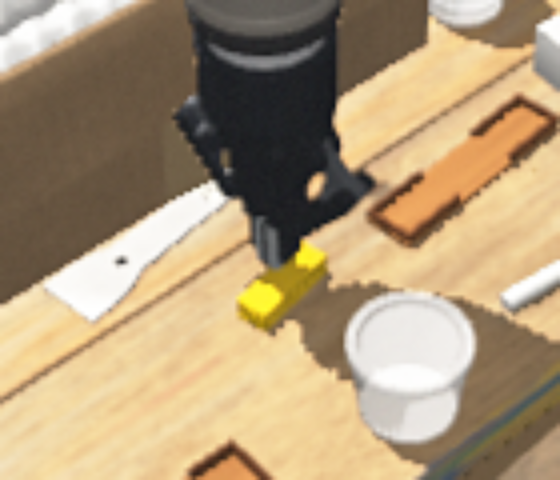

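View pics/side1.png

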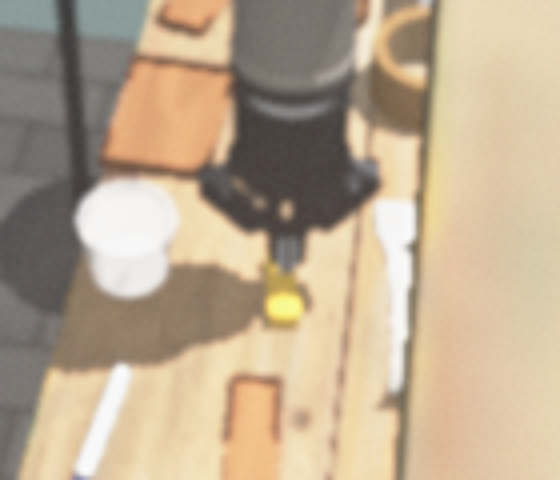

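```bash
python3 -c "
from h import *
for n in ['scene','side']:
  p,d=read_camera(n)
  m=(p.max(2)<110)
  P=cloud(n,d,m); k=(np.hypot(P[:,0]-.544,P[:,1]+.127)<.035)&(P[:,2]>.008)
  P=P[k]; P=P[np.argsort(P[:,2])]; print(n,np.round(P[:25:2],3))
T=TW(); p,d=read_camera('wrist'); P=cloud('wrist',d,(p.max(2)<140),T); k=(np.hypot(P[:,0]-.544,P[:,1]+.127)<.03)&(P[:,2]>.018)
P=P[k]; P=P[np.argsort(P[:,2])]; print(np.round(P[:40:3],3))
"
```

```text
scene [[ 0.542 -0.116  0.036]
 [ 0.539 -0.12   0.039]
 [ 0.536 -0.12   0.041]
 [ 0.534 -0.128  0.043]
 [ 0.543 -0.114  0.044]
 [ 0.532 -0.12   0.044]
 [ 0.532 -0.123  0.045]
 [ 0.535 -0.119  0.046]
 [ 0.533 -0.121  0.047]
 [ 0.535 -0.132  0.047]
 [ 0.533 -0.124  0.047]
 [ 0.546 -0.114  0.049]
 [ 0.543 -0.115  0.049]]
side [[ 0.537 -0.137  0.052]
 [ 0.554 -0.133  0.054]
 [ 0.553 -0.134  0.06 ]
 [ 0.537 -0.135  0.062]
 [ 0.544 -0.131  0.068]
 [ 0.544 -0.128  0.068]
 [ 0.54  -0.138  0.07 ]
 [ 0.543 -0.124  0.072]
 [ 0.547 -0.132  0.073]
 [ 0.539 -0.139  0.076]
 [ 0.537 -0.14   0.077]
 [ 0.556 -0.138  0.078]
 [ 0.55  -0.136  0.079]]
[[ 0.539 -0.116  0.035]
 [ 0.537 -0.116  0.036]
 [ 0.539 -0.116  0.037]
 [ 0.542 -0.115  0.037]
 [ 0.543 -0.115  0.037]
 [ 0.538 -0.116  0.037]
 [ 0.546 -0.115  0.037]
 [ 0.549 -0.114  0.037]
 [ 0.543 -0.115  0.037]
 [ 0.548 -0.114  0.037]
 [ 0.539 -0.116  0.037]
 [ 0.546 -0.114  0.037]
 [ 0.535 -0.121  0.038]
 [ 0.539 -0.116  0.038]]
```

Request:
apply_moves:
  increments: [45,0,-0.6,0,0,45,0,-0.6,0,0,45,0,0,6,0,45,0,0,6,0,45,0,0,4,0]

```text
t: 13.38
eef_pos: [0.5438, -0.1276, -0.0135]
tool_rot: [0.016, 0.638, 0.77, 0.001]
contact_force: [0.3, -0.3, -0.2]
gripper_width: 0.527
```

```bash
python3 -c "
from h import *
plan(543.5,-127.3,-22,100.6,2,45)
T=TW(); p,d=read_camera('wrist'); cv2.imwrite('pics/w_cage3.png',p)
P=near(d,T,543,-127,40,.002,.06); 
m=np.zeros(d.shape,bool)
"
```

```text
t 13.38 p [ 543.8 -127.6  -13.5] phi 100.8 tilt 1.86 w 0.527 F [ 0.3 -0.3 -0.2] q [ 0.42  0.6  -0.4   1.99  0.43  0.6  -0.08]
dist 8.6 dphi -0.2
[45, 0.3, -0.2, 4.3, 0.1, 45, 0.3, -0.2, 4.3, 0.1]
```

View pics/w_cage3.png

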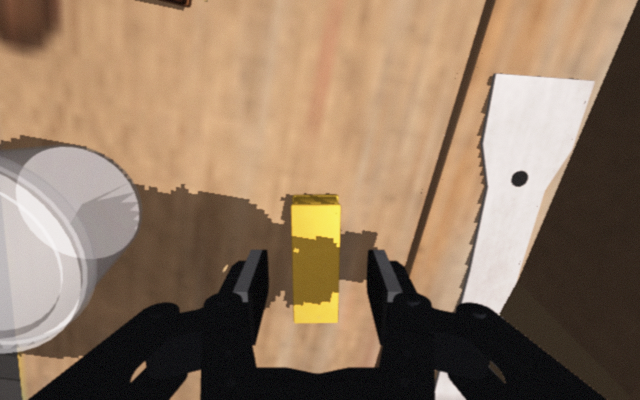

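Request:
apply_moves:
  increments: [36,0,0,6,0,36,0,0,5,0,36,0,0,1.5,0]

```text
t: 13.8
eef_pos: [0.5437, -0.1278, -0.0275]
tool_rot: [0.016, 0.638, 0.77, 0.001]
contact_force: [-0.0, 0.2, 0.3]
gripper_width: 0.421
```

```bash
python3 -c "
from h import *
plan(543.5,-127.3,-26,100.6,2,45)
T=TW(); p,d=read_camera('wrist'); P=cloud('wrist',d,(p.max(2)<140),T); k=(np.hypot(P[:,0]-.544,P[:,1]+.127)<.035)&(P[:,2]>.004)&(abs(P[:,1]+.12)<.012)
P=P[k]; P=P[np.argsort(P[:,2])]; print(np.round(P[:60:4],3))
"
```

```text
t 13.80 p [ 543.7 -127.8  -27.5] phi 100.8 tilt 1.80 w 0.421 F [-0.   0.2  0.3] q [ 0.41  0.63 -0.39  1.99  0.45  0.58 -0.1 ]
dist 1.6 dphi -0.2
[45, 0.2, -0.0, -0.7, 0.1, 45, 0.2, -0.0, -0.7, 0.1]
[[ 0.561 -0.123  0.004]
 [ 0.525 -0.121  0.004]
 [ 0.562 -0.126  0.005]
 [ 0.562 -0.127  0.005]
 [ 0.563 -0.13   0.005]
 [ 0.56  -0.115  0.005]
 [ 0.562 -0.127  0.005]
 [ 0.525 -0.122  0.005]
 [ 0.562 -0.128  0.006]
 [ 0.563 -0.13   0.006]
 [ 0.525 -0.127  0.006]
 [ 0.526 -0.128  0.006]
 [ 0.56  -0.113  0.006]
 [ 0.561 -0.12   0.006]
 [ 0.563 -0.131  0.006]]
```

Tips now about 4–6 mm above the worktop; close.

Request:
apply_moves:
  increments: [15,0,0,0,0,15,0,0,0,0,15,0,0,0,0]
  squeeze: 22

```text
t: 14.22
eef_pos: [0.5441, -0.1278, -0.0271]
tool_rot: [0.016, 0.638, 0.77, 0.001]
contact_force: [-0.7, -0.7, -0.1]
gripper_width: 0.249
```

```bash
python3 -c "
from h import *
plan(543.5,-127.3,70,100.6,4,15)
"
```

```text
t 14.22 p [ 544.1 -127.8  -27.1] phi 100.8 tilt 1.84 w 0.249 F [-0.7 -0.7 -0.1] q [ 0.41  0.63 -0.39  1.99  0.45  0.58 -0.1 ]
dist 97.1 dphi -0.2
[15, -0.4, 0.4, -24.3, 0.0, 15, -0.4, 0.4, -24.3, 0.0, 15, -0.4, 0.4, -24.3, 0.0, 15, -0.4, 0.4, -24.3, 0.0]
```

Request:
apply_moves:
  increments: [15,0,0,-8,0,15,0,0,-25,0,15,0,0,-35,0,15,0,0,-25,0]

```text
t: 14.72
eef_pos: [0.5402, -0.1256, 0.068]
tool_rot: [0.014, 0.637, 0.77, -0.0]
contact_force: [0.2, -0.7, 0.6]
gripper_width: 0.247
```

```bash
python3 -c "
from h import *
plan(434.1,180.6,65,75.8,8,15)
"
```

```text
t 14.72 p [ 540.2 -125.6   68. ] phi 100.8 tilt 1.65 w 0.247 F [ 0.2 -0.7  0.6] q [ 0.48  0.48 -0.48  1.96  0.34  0.76 -0.  ]
dist 324.0 dphi -25.0
[15, 40.1, -5.8, -0.6, 3.1, 15, 39.7, -8.0, -0.6, 3.1, 15, 39.2, -10.2, -0.7, 3.1, 15, 38.6, -12.3, -0.7, 3.1, 15, 37.9, -14.4, -0.7, 3.1, 15, 37.0, -16.4, -0.7, 3.1, 15, 36.1, -18.4, -0.8, 3.1, 15, 35.0, -20.4, -0.8, 3.1]
```

Request:
apply_moves:
  increments: [15,30,-4,0,3.1,15,40,-8,0,3.1,15,45,-11,0,3.1,15,45,-14,0,3.1,15,43,-17,0,3.1,15,40,-18,0,3.1,15,35,-18,0,3.1,15,18,-12,0,3.1]

```text
t: 15.72
eef_pos: [0.4401, 0.1799, 0.0669]
tool_rot: [0.018, 0.794, 0.608, 0.009]
contact_force: [0.0, 0.8, -0.6]
gripper_width: 0.249
```

```bash
python3 -c "
from h import *
plan(434.1,180.6,10,75.8,3,15)
T=TW();p,d=read_camera('wrist');cv2.imwrite('pics/w_cage4.png',p)
print('cage stand',box(near(d,T,434,180,60,.007,.02)))
"
```

```text
t 15.72 p [440.1 179.9  66.9] phi 74.9 tilt 2.31 w 0.249 F [ 0.   0.8 -0.6] q [-0.16  0.37 -0.46  2.14  0.31  0.68 -1.1 ]
dist 57.3 dphi 0.9
[15, -0.1, -2.7, 18.9, -0.3, 15, -0.1, -2.7, 18.9, -0.3, 15, -0.1, -2.7, 18.9, -0.3]
cage stand box c 434.4 183.9 size 46 80 th -14.1 z50 10.1
```

View pics/w_cage4.png

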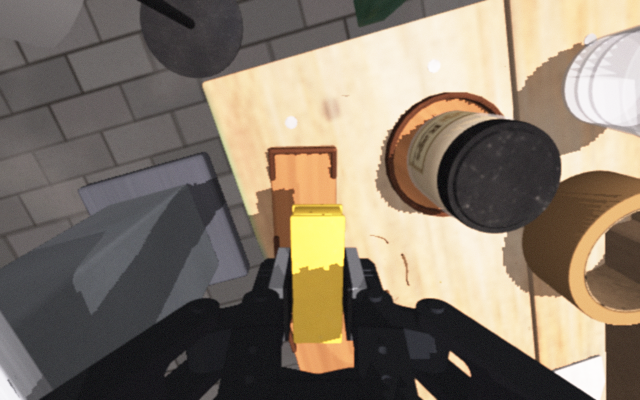

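Request:
apply_moves:
  increments: [15,0,-3,18,-0.3,15,0,-3,20,-0.3,15,0,-2,18,-0.3,15,0,0,10,0]

```text
t: 16.27
eef_pos: [0.4358, 0.1846, 0.002]
tool_rot: [0.019, 0.788, 0.616, 0.012]
contact_force: [0.1, -0.1, -0.2]
gripper_width: 0.248
```

```bash
python3 -c "
from h import *
plan(434.1,180.6,-20,75.8,3,15)
T=TW();print(T[:3,2]);p,d=read_camera('wrist');cv2.imwrite('pics/w_cage5.png',p)
print('cage ',box(near(d,T,434,180,60,.022,.036)))
"
```

```text
t 16.27 p [435.8 184.6   2. ] phi 76.0 tilt 2.51 w 0.248 F [ 0.1 -0.1 -0.2] q [-0.23  0.48 -0.39  2.18  0.43  0.53 -1.2 ]
dist 22.5 dphi -0.2
[15, -1.4, -0.5, 7.3, 0.1, 15, -1.4, -0.5, 7.3, 0.1, 15, -1.4, -0.5, 7.3, 0.1]
[ 0.04115737 -0.01498423 -0.99904031]
cage  box c 436.5 205.2 size 22 40 th 81.6 z50 33.1
```

View pics/w_cage5.png

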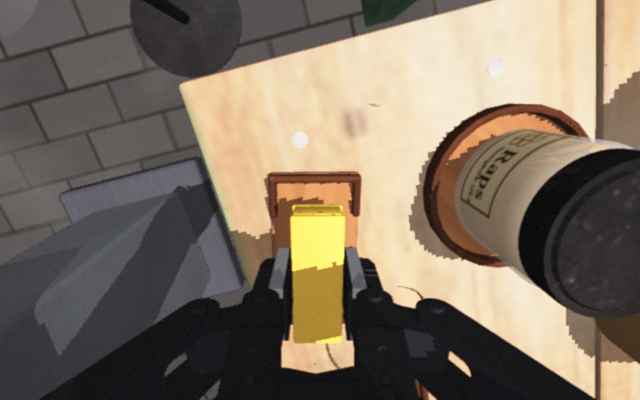

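Request:
apply_moves:
  increments: [15,-2,0,8,0,15,-2,0,8,0,15,-0.5,0,6,0]

```text
t: 16.7
eef_pos: [0.4367, 0.1792, -0.0207]
tool_rot: [0.019, 0.788, 0.615, 0.012]
contact_force: [0.7, -0.4, 0.8]
gripper_width: 0.251
```

```bash
python3 -c "
from h import *
plan(435.3,180.3,-21,75.8,1,15)
T=TW();print(T[:3,2])
"
```

```text
t 16.70 p [436.7 179.2 -20.7] phi 76.0 tilt 2.58 w 0.251 F [ 0.7 -0.4  0.8] q [-0.25  0.52 -0.36  2.19  0.47  0.47 -1.23]
dist 1.8 dphi -0.2
[15, 0.7, -1.6, 0.2, 0.2]
[ 0.04253235 -0.01464331 -0.99898777]
```

Request:
apply_moves:
  increments: [15,0.5,-1.5,1,0,24,0,0,0,0,36,0,0,0,0,40,0,0,0,0,40,0,0,-10,0,40,0,0,-25,0,40,0,0,-35,0,40,0,0,-35,0,40,0,0,-20,0]

```text
t: 17.82
eef_pos: [0.4287, 0.1821, 0.1082]
tool_rot: [0.019, 0.788, 0.616, 0.011]
contact_force: [0.4, -0.5, 0.2]
gripper_width: 0.47
```

```bash
python3 -c "
from h import *
plan(437,-282,100,83.2,10,40)
T=TW();p,d=read_camera('wrist');cv2.imwrite('pics/w_cage6.png',p)
print('cage ',box(near(d,T,434,180,45,.0165,.036)))
print('cage stand',box(near(d,T,434,180,60,.007,.0145)))
print(T[:3,2])
"
```

```text
t 17.82 p [428.7 182.1 108.2] phi 76.0 tilt 2.49 w 0.470 F [ 0.4 -0.5  0.2] q [-0.12  0.29 -0.51  2.13  0.25  0.75 -1.04]
dist 464.2 dphi 7.2
[40, -44.8, 11.9, 1.6, -0.7, 40, -45.0, 11.4, 1.5, -0.7, 40, -45.1, 10.8, 1.5, -0.7, 40, -45.3, 10.3, 1.5, -0.7, 40, -45.4, 9.7, 1.5, -0.7, 40, -45.5, 9.1, 1.4, -0.7, 40, -45.6, 8.6, 1.4, -0.7, 40, -45.7, 8.0, 1.4, -0.7, 40, -45.8, 7.4, 1.4, -0.7, 40, -45.9, 6.8, 1.4, -0.7]
cage  box c 434.9 179.8 size 22 62 th -14.3 z50 20.4
cage stand box c 433.7 180.5 size 46 86 th -14.3 z50 10.1
[ 0.04061847 -0.01526173 -0.99905817]
```

View pics/w_cage6.png

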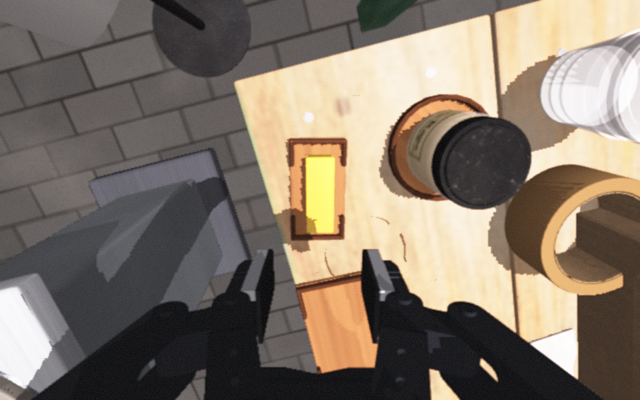

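```bash
python3 -c "
from h import *
plan(490,-40,100,90,5,40)
"
```

```text
t 17.88 p [429.8 182.8 110.2] phi 76.0 tilt 2.62 w 0.465 F [-0.1  0.5  1.6] q [-0.12  0.28 -0.51  2.13  0.25  0.76 -1.04]
dist 231.0 dphi 14.0
[40, -40.3, 22.3, 3.2, -2.8, 40, -41.4, 20.3, 3.1, -2.8, 40, -42.3, 18.3, 3.0, -2.8, 40, -43.2, 16.2, 2.9, -2.8, 40, -43.9, 14.1, 2.8, -2.8]
```

Request:
apply_moves:
  increments: [40,-40,22,3,-2.8,40,-41,20,3,-2.8,40,-42,18,3,-2.8,40,-43,16,3,-2.8,40,-45,14,3,-2.8,40,-45,0,2,0]

```text
t: 18.62
eef_pos: [0.4944, -0.0867, 0.1031]
tool_rot: [0.022, 0.7, 0.714, 0.014]
contact_force: [0.2, -0.6, 0.1]
gripper_width: 0.472
```

```bash
python3 -c "
from h import *
plan(445,-285,90,84,5,40)
"
```

```text
t 18.62 p [494.4 -86.7 103.1] phi 91.1 tilt 3.02 w 0.472 F [ 0.2 -0.6  0.1] q [ 0.41  0.33 -0.43  2.07  0.22  0.73 -0.14]
dist 204.7 dphi -7.1
[40, -39.4, -10.8, 2.5, 1.4, 40, -39.7, -9.8, 2.6, 1.4, 40, -39.9, -8.8, 2.6, 1.4, 40, -40.1, -7.8, 2.7, 1.4, 40, -40.3, -6.8, 2.7, 1.4]
```

Request:
apply_moves:
  increments: [40,-39,-10,2,1.4,40,-42,-10,2,1.4,40,-42,-9,3,1.4,40,-42,-8,3,1.4,40,-25,-6,3,1.4]

```text
t: 19.25
eef_pos: [0.4449, -0.2834, 0.0905]
tool_rot: [0.022, 0.744, 0.667, 0.016]
contact_force: [0.9, 1.0, 0.4]
gripper_width: 0.466
```

```bash
python3 -c "
from h import *
plan(437,-282,60,83.2,5,40)
p,d,T,r=look('pen',['pen_mid'])
if 'pen_mid' in r: P=r['pen_mid']; P=P[(P[:,2]>.006)&(P[:,2]<.03)]; print(box(P))
print('pen stand',box(near(d,T,542,-284,85,.007,.0145)))
print(T[:3,2])
"
```

```text
t 19.25 p [ 444.9 -283.4   90.5] phi 83.8 tilt 3.13 w 0.466 F [0.9 1.  0.4] q [ 0.74  0.37 -0.34  2.03  0.17  0.71  0.19]
dist 31.5 dphi -0.6
[40, 0.1, -1.9, 6.0, 0.1, 40, 0.1, -1.9, 6.0, 0.1, 40, 0.1, -1.9, 6.0, 0.1, 40, 0.1, -1.9, 6.0, 0.1, 40, 0.1, -1.9, 6.0, 0.1]
pen_mid 0.61 [298. 188.  17. 162.] n2557 med[ 0.437 -0.273  0.01 ] lo[ 0.425 -0.339 -0.   ] hi[ 0.447 -0.218  0.014] rect c[ 436. -280.] s[129.  13.] a83
box c 436.1 -279.7 size 12 129 th -6.7 z50 10.5
pen stand box c 541.5 -283.1 size 37 152 th 4.4 z50 10.0
[ 0.05346095 -0.0108489  -0.99851101]
```

View pics/w_pen.png

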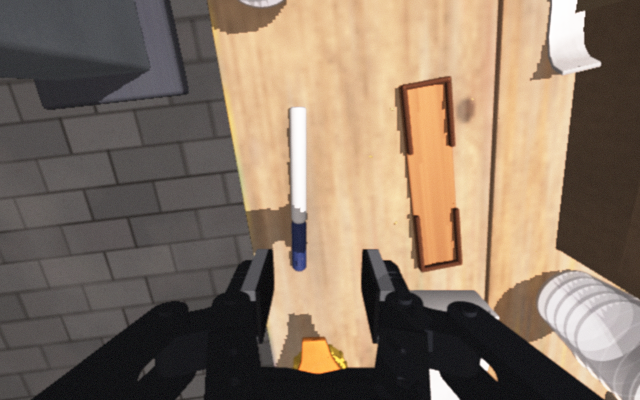

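Request:
apply_moves:
  increments: [32,1,-2,25,0.1,32,1,-2,25,0.1,32,1,-2,25,0.1,32,1,-1,18,0.1,32,0,0,6,0]

```text
t: 19.98
eef_pos: [0.4456, -0.2765, -0.0097]
tool_rot: [0.023, 0.746, 0.666, 0.018]
contact_force: [0.1, 0.4, 0.3]
gripper_width: 0.372
```

```bash
python3 -c "
from h import *
plan(437.7,-280,-26,83.3,3,32)
"
```

```text
t 19.98 p [ 445.6 -276.5   -9.7] phi 83.5 tilt 3.29 w 0.372 F [0.1 0.4 0.3] q [ 0.67  0.53 -0.27  2.09  0.26  0.49  0.09]
dist 18.5 dphi -0.2
[32, -1.4, -2.8, 5.3, 0.1, 32, -1.4, -2.8, 5.3, 0.1, 32, -1.5, -2.8, 5.3, 0.1]
```

Request:
apply_moves:
  increments: [32,-3,-7,0,0,32,-1,-1,0,0]

```text
t: 20.23
eef_pos: [0.4374, -0.2789, -0.0094]
tool_rot: [0.023, 0.745, 0.666, 0.018]
contact_force: [-0.7, -0.3, 0.4]
gripper_width: 0.373
```

```bash
python3 -c "
from h import *
plan(437.7,-280,-26,83.3,2,32)
T=TW();p,d=read_camera('wrist');cv2.imwrite('pics/w_pen2.png',p)
"
```

```text
t 20.23 p [ 437.4 -278.9   -9.4] phi 83.6 tilt 3.32 w 0.373 F [-0.7 -0.3  0.4] q [ 0.68  0.53 -0.28  2.1   0.26  0.48  0.1 ]
dist 16.6 dphi -0.3
[32, -0.5, -0.3, 8.3, 0.2, 32, -0.5, -0.3, 8.3, 0.2]
```

View pics/w_pen2.png

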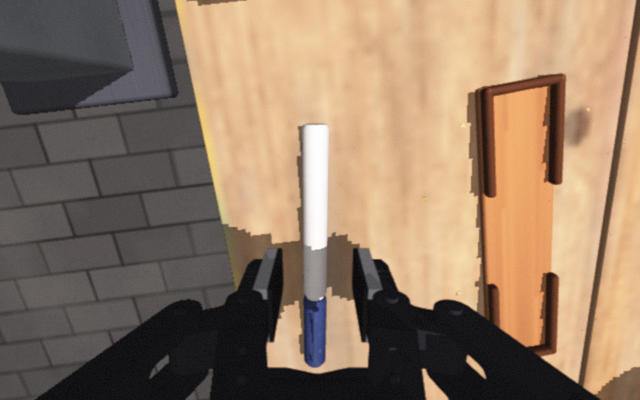

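Centred between the fingers. Down and grip.

Request:
apply_moves:
  increments: [32,-0.5,0,8,0,32,-0.5,0,8,0,32,0,0,2,0]

```text
t: 20.65
eef_pos: [0.4396, -0.2812, -0.0273]
tool_rot: [0.024, 0.745, 0.666, 0.019]
contact_force: [-0.2, 0.5, 0.3]
gripper_width: 0.371
```

```bash
python3 -c "
from h import *
plan(437.7,-280,-26,83.3,2,32)
T=TW();p,d=read_camera('wrist'); P=cloud('wrist',d,(p.max(2)<130),T); P=P[(np.hypot(P[:,0]-.437,P[:,1]+.28)<.03)&(P[:,2]>-.01)&(abs(P[:,0]-.436)>.012)]
print(np.histogram(P[:,2]*1e3,bins=[-10,-4,-1,1,2,3,4,5,6,8,10]))
"
```

```text
t 20.65 p [ 439.6 -281.2  -27.3] phi 83.6 tilt 3.49 w 0.371 F [-0.2  0.5  0.3] q [ 0.67  0.56 -0.26  2.11  0.28  0.45  0.09]
dist 2.6 dphi -0.3
[32, 0.5, -1.0, -0.7, 0.1, 32, 0.5, -1.0, -0.7, 0.1]
(array([   0,  350, 1126,   11,   11,   16,   22,   42,   95,  132]), array([-10,  -4,  -1,   1,   2,   3,   4,   5,   6,   8,  10]))
```

Request:
apply_moves:
  increments: [16,0,-2,-1,0,5,0,0,0,0,5,0,0,0,0,5,0,0,0,0]
  squeeze: 25

```text
t: 21.2
eef_pos: [0.4376, -0.2808, -0.0262]
tool_rot: [0.024, 0.745, 0.666, 0.019]
contact_force: [-0.2, -0.2, -0.8]
gripper_width: 0.126
```

```bash
python3 -c "
from h import *
plan(437.7,-280,40,83.3,3,5)
"
```

```text
t 21.20 p [ 437.6 -280.8  -26.2] phi 83.6 tilt 3.50 w 0.126 F [-0.2 -0.2 -0.8] q [ 0.67  0.56 -0.26  2.11  0.28  0.45  0.09]
dist 66.2 dphi -0.3
[5, 0.2, 1.4, -22.0, 0.1, 5, 0.2, 1.4, -22.0, 0.1, 5, 0.2, 1.4, -22.0, 0.1]
```

Request:
apply_moves:
  increments: [5,0,0,-10,0,5,0,0,-25,0,5,0,0,-25,0,5,0,20,-5,-3,5,0,40,0,-3,5,0,30,0,-3,5,0,15,0,-2]

```text
t: 22.08
eef_pos: [0.5392, -0.2852, 0.0515]
tool_rot: [0.027, 0.677, 0.736, 0.016]
contact_force: [-0.9, 0.4, -0.2]
gripper_width: 0.124
```

```bash
python3 -c "
from h import *
plan(543.2,-284,0,94.4,2,5)
T=TW();p,d=read_camera('wrist');cv2.imwrite('pics/w_pen3.png',p)
print('pen stand',box(near(d,T,542,-284,85,.007,.0145)))
"
```

```text
t 22.07 p [ 539.2 -285.2   51.5] phi 94.8 tilt 3.54 w 0.124 F [-0.9  0.4 -0.2] q [ 0.66  0.54 -0.36  1.87  0.27  0.71  0.25]
dist 51.6 dphi -0.4
[5, 0.9, 0.5, 25.8, 0.2, 5, 0.9, 0.5, 25.8, 0.2]
pen stand box c 539.8 -259.1 size 36 104 th 4.4 z50 10.2
```

View pics/w_pen3.png

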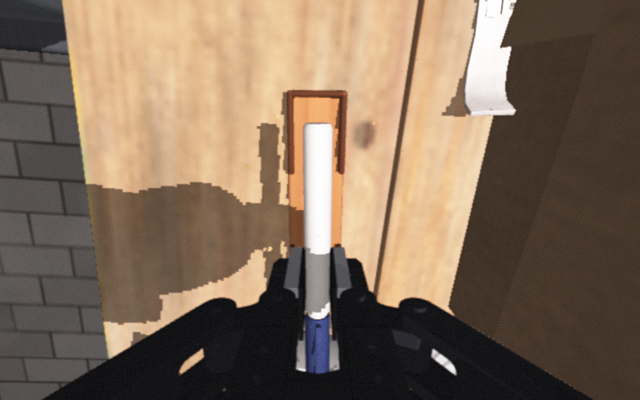

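Request:
apply_moves:
  increments: [5,1,1,20,0.2,5,1,1,20,0.2,5,1,1,15,0,5,0,0,3,0]

```text
t: 22.62
eef_pos: [0.5428, -0.2819, -0.0119]
tool_rot: [0.025, 0.68, 0.733, 0.015]
contact_force: [-0.3, 0.6, 0.3]
gripper_width: 0.12
```

```bash
python3 -c "
from h import *
plan(543.2,-284,-20,94.4,2,5)
print(TW()[:3,2])
"
```

```text
t 22.62 p [ 542.8 -281.9  -11.9] phi 94.3 tilt 3.29 w 0.120 F [-0.3  0.6  0.3] q [ 0.62  0.64 -0.31  1.89  0.31  0.61  0.19]
dist 8.4 dphi 0.1
[5, -1.0, -0.1, 4.1, -0.0, 5, -1.0, -0.1, 4.1, -0.0]
[ 0.05618607 -0.01181882 -0.99835036]
```

Request:
apply_moves:
  increments: [5,-1,0,4,0,5,-1,0,4,0,5,0,0,1,0]

```text
t: 23.0
eef_pos: [0.5433, -0.2845, -0.0212]
tool_rot: [0.025, 0.68, 0.733, 0.015]
contact_force: [-0.1, 0.2, 0.4]
gripper_width: 0.125
```

```bash
python3 -c "
from h import *
plan(543.2,-284,-20,94.4,2,5)
"
```

```text
t 23.00 p [ 543.3 -284.5  -21.2] phi 94.3 tilt 3.29 w 0.125 F [-0.1  0.2  0.4] q [ 0.62  0.66 -0.31  1.88  0.32  0.59  0.19]
dist 1.3 dphi 0.1
[5, 0.2, 0.0, -0.6, -0.1, 5, 0.2, 0.0, -0.6, -0.1]
```

Request:
apply_moves:
  increments: [14,0,0,0,0,18,0,0,0,0,24,0,0,0,0,26,0,0,-10,0,30,0,0,-25,0,40,0,0,-35,0,50,0,0,-35,0,60,0,0,-20,0]

```text
t: 24.0
eef_pos: [0.5359, -0.2827, 0.1095]
tool_rot: [0.025, 0.68, 0.733, 0.015]
contact_force: [0.5, 0.4, -0.1]
gripper_width: 0.703
```

```bash
python3 -c "
from h import *
plan(547,-432,100,81,4,85)
T=TW();p,d=read_camera('wrist');cv2.imwrite('pics/w_pen4.png',p)
print('pen stand',box(near(d,T,542,-284,85,.007,.012)))
print('pen',box(near(d,T,542,-284,85,.0145,.03)))
"
```

```text
t 24.00 p [ 535.9 -282.7  109.5] phi 94.3 tilt 3.30 w 0.703 F [ 0.5  0.4 -0.1] q [ 0.69  0.47 -0.38  1.84  0.22  0.82  0.27]
dist 150.1 dphi -13.3
[85, -37.4, -0.2, 3.0, 3.3, 85, -37.3, 2.0, 3.1, 3.3, 85, -37.1, 4.1, 3.2, 3.3, 85, -36.8, 6.3, 3.3, 3.3]
pen stand box c 541.7 -283.2 size 36 152 th 4.3 z50 10.2
pen box c 542.5 -283.7 size 10 130 th 4.8 z50 15.9
```

View pics/w_pen4.png

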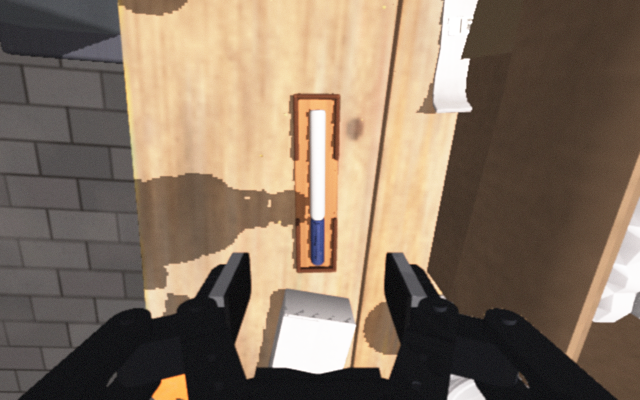

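Request:
apply_moves:
  increments: [85,-35,0,0,3.3,85,-37,2,1,3.3,85,-35,4,1,3.3,85,-25,5,1,3.3]

```text
t: 24.55
eef_pos: [0.5493, -0.4163, 0.1142]
tool_rot: [0.026, 0.76, 0.649, 0.019]
contact_force: [-0.7, 0.6, -0.2]
gripper_width: 0.994
```

```bash
python3 -c "
from h import *
plan(547,-430,60,81,4,85)
T=TW();p,d=read_camera('wrist');cv2.imwrite('pics/w_car.png',p)
print('carton',box(near(d,T,543,-430,70,.033,.05)))
print(T[:3,2])
"
```

```text
t 24.55 p [ 549.3 -416.3  114.2] phi 81.0 tilt 3.69 w 0.994 F [-0.7  0.6 -0.2] q [ 0.78  0.57 -0.3   1.63  0.18  0.9   0.27]
dist 56.0 dphi -0.0
[85, -3.4, -0.9, 13.5, 0.0, 85, -3.4, -0.9, 13.5, 0.0, 85, -3.4, -0.9, 13.5, 0.0, 85, -3.4, -0.9, 13.5, 0.0]
carton box c 544.4 -434.8 size 62 100 th -7.9 z50 40.0
[ 0.06265211 -0.01438865 -0.9979317 ]
```

View pics/w_car.png

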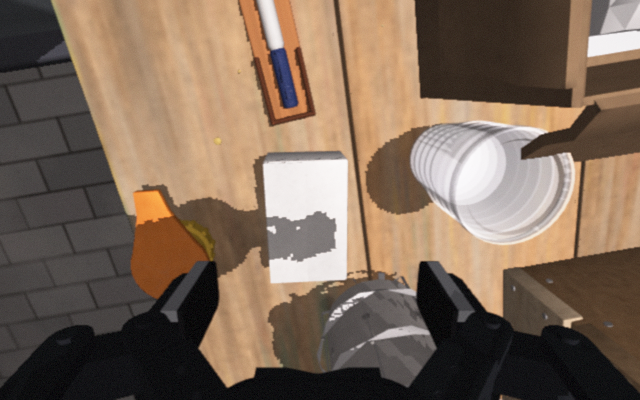

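```bash
python3 -c "
from h import *
import pickle
o=pickle.load(open('o0.pkl','rb'))
C=[cloud(n,o[n][1],np.ones((400,640),bool)) for n in('scene','side')]
T=TW();p,d=read_camera('wrist');m=np.ones(d.shape,bool);m[240:]=False
Pw=near(d,T,590,-540,200,.05,.5); 
P=np.vstack(C)
for nm,A in (('fixedcams',P),):
  for a,b in ((.05,.1),(.1,.15),(.15,.2),(.2,.25),(.25,.3)):
    S=A[(A[:,2]>a)&(A[:,2]<b)&(A[:,0]>.5)&(A[:,0]<.66)&(A[:,1]<-.45)&(A[:,1]>-.62)]
    if len(S): print(a,len(S),'y max',np.round(S[S[:,1].argsort()[-5]],3),'x min',np.round(S[S[:,0].argsort()[4]],3))
  S=A[(A[:,2]>.05)&(A[:,0]>.6)&(A[:,0]<.7)&(A[:,1]<-.35)&(A[:,1]>-.45)]; print('pot',S.min(0),np.percentile(S[:,2],98), np.percentile(S[:,0],2))
"
```

```text
0.05 794 y max [ 0.606 -0.498  0.098] x min [ 0.535 -0.557  0.097]
0.1 917 y max [ 0.604 -0.5    0.141] x min [ 0.533 -0.556  0.139]
0.15 2587 y max [ 0.572 -0.496  0.182] x min [ 0.539 -0.557  0.17 ]
0.2 1459 y max [ 0.573 -0.498  0.229] x min [ 0.556 -0.538  0.203]
pot [ 0.60176691 -0.44990165  0.05036616] 0.6941929914191488 0.6054416363709615
```

```bash
python3 -c "
from h import *
plan(547.9,-423.3,30,82.1,4,85)
"
```

```text
t 24.65 p [ 548.6 -418.4  114. ] phi 80.9 tilt 3.69 w 1.000 F [-0.1 -0.2 -0.1] q [ 0.78  0.57 -0.3   1.63  0.18  0.9   0.27]
dist 84.1 dphi 1.2
[85, -1.1, -1.3, 21.0, -0.3, 85, -1.1, -1.3, 21.0, -0.3, 85, -1.1, -1.3, 21.0, -0.3, 85, -1.1, -1.3, 21.0, -0.3]
```

Request:
apply_moves:
  increments: [85,-1,-1.5,22,-0.3,85,-1,-1.5,24,-0.3,85,-1,-1.5,24,-0.3,85,-1,-1.5,15,-0.3]

```text
t: 25.15
eef_pos: [0.5492, -0.4197, 0.0284]
tool_rot: [0.027, 0.752, 0.659, 0.02]
contact_force: [-0.1, -1.3, -0.6]
gripper_width: 0.992
```

```bash
python3 -c "
from h import *
plan(547.9,-423.3,-18,82.1,3,85)
T=TW();p,d=read_camera('wrist');cv2.imwrite('pics/w_car2.png',p)
"
```

```text
t 25.15 p [ 549.2 -419.7   28.4] phi 82.5 tilt 3.86 w 0.992 F [-0.1 -1.3 -0.6] q [ 0.77  0.67 -0.28  1.68  0.22  0.76  0.26]
dist 46.5 dphi -0.4
[85, -1.2, -1.3, 15.4, 0.1, 85, -1.2, -1.3, 15.4, 0.1, 85, -1.2, -1.3, 15.4, 0.1]
```

View pics/w_car2.png

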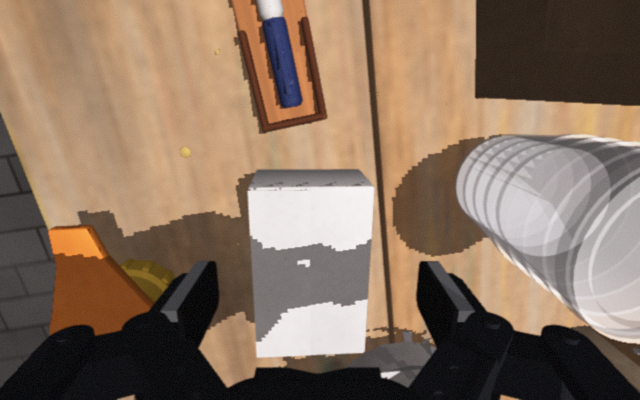

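Request:
apply_moves:
  increments: [85,-1.5,-1.5,15,0,85,-1.5,-1.5,15,0,85,-1,-1.5,14,0,85,0,0,2,0]

```text
t: 25.7
eef_pos: [0.5467, -0.4234, -0.0216]
tool_rot: [0.027, 0.751, 0.659, 0.02]
contact_force: [-0.4, -0.8, -0.9]
gripper_width: 0.995
```

```bash
python3 -c "
from h import *
plan(547.9,-423.3,-18,82.1,3,85)
"
```

```text
t 25.70 p [ 546.7 -423.4  -21.6] phi 82.5 tilt 3.81 w 0.995 F [-0.4 -0.8 -0.9] q [ 0.77  0.74 -0.26  1.69  0.25  0.68  0.25]
dist 3.8 dphi -0.4
[85, 0.1, 0.5, -1.2, 0.1, 85, 0.1, 0.5, -1.2, 0.1, 85, 0.1, 0.5, -1.2, 0.1]
```

Request:
apply_moves:
  increments: [65,0,0.5,-1,0,50,0,0,0,0,50,0,0,0,0,50,0,0,0,0]
  squeeze: 40

```text
t: 26.2
eef_pos: [0.5481, -0.4238, -0.019]
tool_rot: [0.028, 0.751, 0.659, 0.02]
contact_force: [0.2, -0.1, -1.3]
gripper_width: 0.719
```

```bash
python3 -c "
from h import *
plan(547.9,-423.3,40,82.1,3,50)
"
```

```text
t 26.20 p [ 548.1 -423.8  -19. ] phi 82.5 tilt 3.91 w 0.719 F [ 0.2 -0.1 -1.3] q [ 0.77  0.74 -0.27  1.69  0.25  0.68  0.25]
dist 59.0 dphi -0.4
[50, 0.0, 1.2, -19.6, 0.1, 50, 0.0, 1.2, -19.6, 0.1, 50, 0.0, 1.2, -19.6, 0.1]
```

Request:
apply_moves:
  increments: [50,0,0,-8,0,50,0,0,-20,0,50,0,0,-30,0,50,0,0,-30,0,50,0,0,-8,0]

```text
t: 26.82
eef_pos: [0.5418, -0.4224, 0.0836]
tool_rot: [0.029, 0.751, 0.659, 0.02]
contact_force: [-0.1, 0.5, -1.7]
gripper_width: 0.728
```

```bash
python3 -c "
from h import *
plan(510,-160,78,85,7,50)
p,d=read_camera('wrist');cv2.imwrite('pics/w_car3.png',p)
"
```

```text
t 26.82 p [ 541.8 -422.4   83.6] phi 82.5 tilt 4.00 w 0.728 F [-0.1  0.5 -1.7] q [ 0.8   0.6  -0.3   1.66  0.2   0.84  0.29]
dist 264.4 dphi 2.5
[50, 36.6, -9.4, -0.1, -0.4, 50, 36.6, -9.2, -0.1, -0.4, 50, 36.7, -8.9, -0.1, -0.4, 50, 36.8, -8.7, -0.1, -0.4, 50, 36.8, -8.5, -0.1, -0.4, 50, 36.9, -8.3, -0.1, -0.4, 50, 36.9, -8.0, -0.0, -0.4]
```

View pics/w_car3.png

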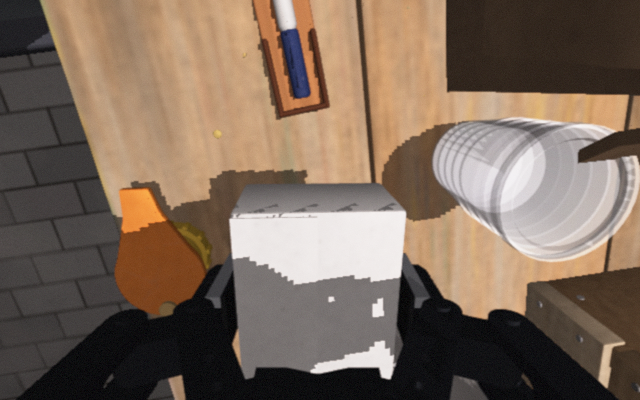

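Request:
apply_moves:
  increments: [50,25,-6,0,-0.4,50,35,-9,0,-0.4,50,40,-9,0,-0.4,50,40,-9,0,-0.4,50,40,-9,0,-0.4,50,40,-9,0,-0.4,50,40,-9,0,-0.4]

```text
t: 27.75
eef_pos: [0.506, -0.1529, 0.0727]
tool_rot: [0.027, 0.737, 0.675, 0.018]
contact_force: [2.0, 1.0, -1.9]
gripper_width: 0.723
```

```bash
python3 -c "
from h import *
plan(436.3,45,75,87.8,6,50)
"
```

```text
t 27.75 p [ 506.  -152.9   72.7] phi 85.0 tilt 3.71 w 0.723 F [ 2.   1.  -1.9] q [ 0.47  0.4  -0.36  2.05  0.23  0.66 -0.13]
dist 209.9 dphi 2.8
[50, 31.8, -14.4, -1.6, -0.5, 50, 32.0, -14.1, -1.6, -0.5, 50, 32.1, -13.8, -1.6, -0.5, 50, 32.2, -13.6, -1.6, -0.5, 50, 32.3, -13.3, -1.6, -0.5, 50, 32.4, -13.1, -1.6, -0.5]
```

Request:
apply_moves:
  increments: [50,32,-14,-1.5,-0.5,50,34,-14,-1.5,-0.5,50,36,-14,-1.5,-0.5,50,36,-14,-1.5,-0.5,50,32,-14,-1.5,-0.5,50,20,-10,-1.5,-0.5,50,6,-3,0,0]

```text
t: 28.62
eef_pos: [0.429, 0.0577, 0.0713]
tool_rot: [0.025, 0.716, 0.698, 0.016]
contact_force: [0.4, -0.7, -1.8]
gripper_width: 0.726
```

```bash
python3 -c "
from h import *
plan(436.3,45,20,87.8,4,50)
T=TW();print(T[:3,2])
p,d=read_camera('wrist');cv2.imwrite('pics/w_car4.png',p)
P=near(d,T,434,34,80,.007,.02);print('stand', box(P), P.max(0),P.min(0))
Q=cloud('wrist',d,p.min(2)>150,T);Q=Q[(abs(Q[:,0]-.434)<.06)&(abs(Q[:,1]-.034)<.08)&(Q[:,2]>.06)];print('carton',box(Q))
"
```

```text
t 28.62 p [429.   57.7  71.3] phi 88.5 tilt 3.39 w 0.726 F [ 0.4 -0.7 -1.8] q [ 0.09  0.28 -0.44  2.25  0.27  0.61 -0.58]
dist 53.3 dphi -0.7
[50, -3.0, 1.2, 12.9, 0.2, 50, -3.0, 1.2, 12.9, 0.2, 50, -3.0, 1.2, 12.9, 0.2, 50, -3.0, 1.2, 12.9, 0.2]
[ 0.05743047 -0.01386859 -0.99825318]
stand box c 435.4 84.9 size 23 87 th 87.9 z50 11.1 [0.47893287 0.09762979 0.01309575] [0.39163952 0.07219162 0.00700369]
carton box c 442.5 58.7 size 75 92 th 88.3 z50 130.9
```

View pics/w_car4.png

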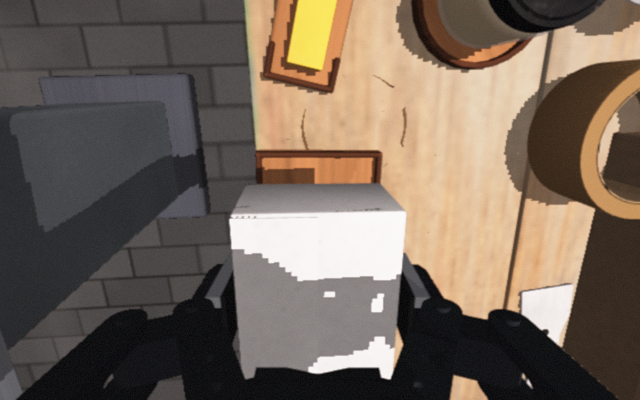

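Request:
apply_moves:
  increments: [50,-5,1.5,10,0.2,50,-4,1.5,14,0.2,50,-2,1,14,0.2,50,-1,1,12,0,50,0,0,0,0]

```text
t: 29.3
eef_pos: [0.4371, 0.0403, 0.0167]
tool_rot: [0.024, 0.722, 0.691, 0.014]
contact_force: [0.6, -0.0, -0.0]
gripper_width: 0.723
```

```bash
python3 -c "
from h import *
plan(436,45.2,-5,87.8,2,50)
T=TW();print(T[:3,2])
p,d=read_camera('wrist');cv2.imwrite('pics/w_car5.png',p)
"
```

```text
t 29.30 p [437.1  40.3  16.7] phi 87.5 tilt 3.26 w 0.723 F [ 0.6 -0.  -0. ] q [ 0.06  0.4  -0.37  2.27  0.37  0.48 -0.65]
dist 22.3 dphi 0.3
[50, 2.6, -1.2, 10.8, -0.2, 50, 2.6, -1.2, 10.8, -0.2]
[ 0.05473585 -0.01534527 -0.99838295]
```

View pics/w_car5.png

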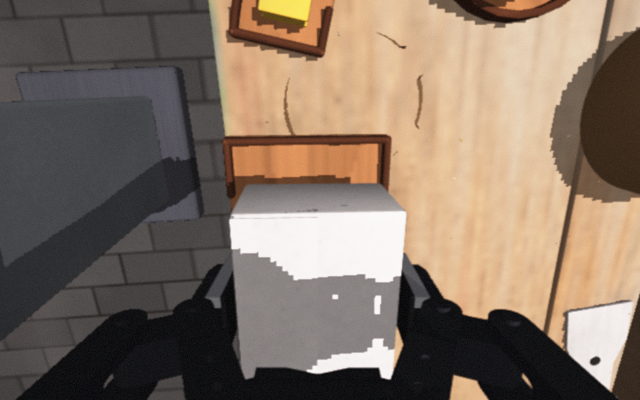

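Request:
apply_moves:
  increments: [50,4,-1.2,10,-0.2,50,3,-1,9,0,50,0,0,1,0]

```text
t: 29.72
eef_pos: [0.4371, 0.0484, -0.0037]
tool_rot: [0.025, 0.72, 0.693, 0.016]
contact_force: [-0.1, -0.9, -1.4]
gripper_width: 0.726
```

```bash
python3 -c "
from h import *
plan(436,45.2,-14,87.8,2,50)
T=TW();print(T[:3,2])
"
```

```text
t 29.73 p [437.1  48.4  -3.7] phi 87.8 tilt 3.38 w 0.726 F [-0.1 -0.9 -1.4] q [ 0.01  0.44 -0.34  2.28  0.42  0.43 -0.71]
dist 10.8 dphi 0.0
[50, -1.6, -0.8, 5.1, -0.0, 50, -1.6, -0.8, 5.1, -0.0]
[ 0.05711741 -0.01456436 -0.99826123]
```

Request:
apply_moves:
  increments: [50,-2,-1,4,0,50,-1,-0.5,4,0,50,0,0,1,0]

```text
t: 30.1
eef_pos: [0.4361, 0.0452, -0.0131]
tool_rot: [0.025, 0.72, 0.693, 0.016]
contact_force: [-0.5, -0.1, -1.1]
gripper_width: 0.722
```

```bash
python3 -c "
from h import *
plan(436,45.2,-14,87.8,2,50)
p,d=read_camera('scene');cv2.imwrite('pics/s_car.png',cv2.resize(p[180:340,180:380],None,fx=4,fy=3.75))
"
```

```text
t 30.10 p [436.1  45.2 -13.1] phi 87.8 tilt 3.41 w 0.722 F [-0.5 -0.1 -1.1] q [ 0.    0.45 -0.32  2.29  0.44  0.4  -0.72]
dist 0.9 dphi 0.0
[50, 0.0, -0.1, 0.4, -0.0, 50, 0.0, -0.1, 0.4, -0.0]
```

View pics/s_car.png

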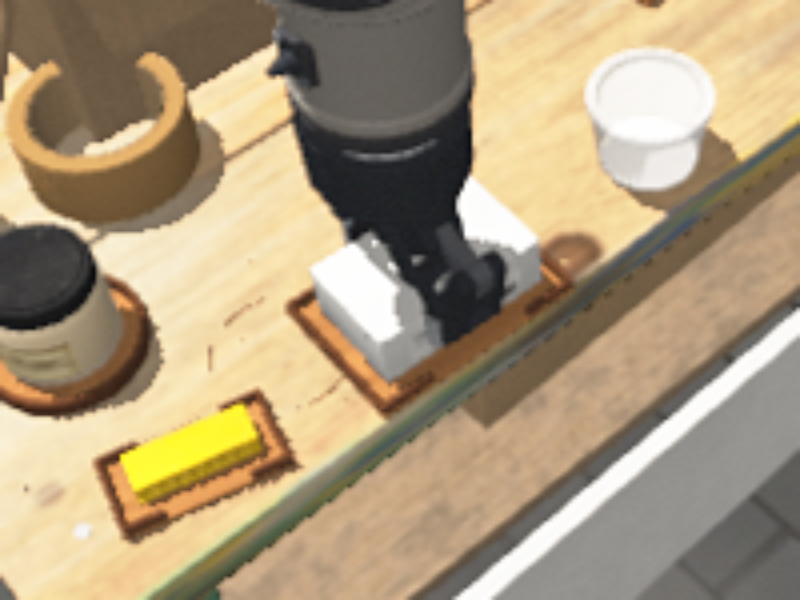

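Request:
apply_moves:
  increments: [50,0,0,1.5,0,62,0,0,0,0,66,0,0,0,0,75,0,0,0,0,85,0,0,0,0,85,0,0,0,0,85,0,0.5,-10,0,85,0,1,-30,0,85,0,1,-40,0,85,0,1,-35,0]

```text
t: 31.4
eef_pos: [0.4315, 0.047, 0.1036]
tool_rot: [0.024, 0.72, 0.694, 0.014]
contact_force: [0.8, -0.1, 0.3]
gripper_width: 0.997
```

Request:
apply_moves:
  increments: [85,-30,15,-10,0,85,-40,15,0,0,85,-40,15,0,0]

```text
t: 31.78
eef_pos: [0.4749, -0.0633, 0.1239]
tool_rot: [0.027, 0.717, 0.696, 0.018]
contact_force: [0.4, -0.4, 0.8]
gripper_width: 0.994
```

```bash
python3 -c "
from h import *
plan(436,45.2,100,87.8,2,85)
T=TW();p,d=read_camera('wrist');cv2.imwrite('pics/w_fin.png',p)
print('carton',box(near(d,T,434,34,80,.035,.06)))
print('carton stand',box(near(d,T,434,34,72,.007,.014)))
for n in ('scene','side'):
  p,d=read_camera(n);cv2.imwrite(f'pics/{n}_fin.png',p)
  for nm,x,y,r,a,b in (('jar',540,189,50,.065,.09),('cage',434,180,45,.0165,.03),('pen',542,-284,80,.016,.03),('carton',434,34,75,.035,.06),('pot',431,-123,50,.05,.07),('gate',431,-435,70,.01,.06)):
    print(n,nm,box(near(d,None,x,y,r,a,b,n)))
"
```

```text
t 31.77 p [474.9 -63.3 123.9] phi 88.3 tilt 3.68 w 0.994 F [ 0.4 -0.4  0.8] q [ 0.36  0.25 -0.42  2.12  0.17  0.74 -0.2 ]
dist 117.7 dphi -0.5
[85, 53.8, -21.7, 10.0, 0.3, 85, 53.7, -21.9, 10.0, 0.3]
carton box c 434.0 27.7 size 62 88 th -2.0 z50 45.1
carton stand box c 432.9 25.5 size 87 107 th -1.7 z50 11.1
scene jar box c 540.2 189.7 size 57 59 th 59.7 z50 77.3
scene cage box c 435.8 180.4 size 23 62 th -15.0 z50 22.7
scene pen box c 543.3 -280.7 size 11 127 th 5.4 z50 18.0
scene carton box c 434.4 34.2 size 65 101 th -1.9 z50 46.9
scene pot box c 430.7 -119.9 size 68 69 th -38.1 z50 58.4
scene gate box c 441.0 -434.7 size 59 89 th -18.2 z50 43.4
side jar box c 543.3 186.6 size 48 60 th 16.8 z50 75.4
side cage box c 428.4 153.8 size 18 21 th 77.2 z50 19.9
side pen box c 542.0 -286.0 size 11 128 th 4.5 z50 17.5
side carton box c 434.0 29.3 size 63 104 th -2.4 z50 45.4
side pot box c 430.2 -124.8 size 69 69 th 47.9 z50 57.0
side gate box c 430.5 -437.7 size 57 92 th 13.9 z50 42.9
```

View pics/scene_fin.png

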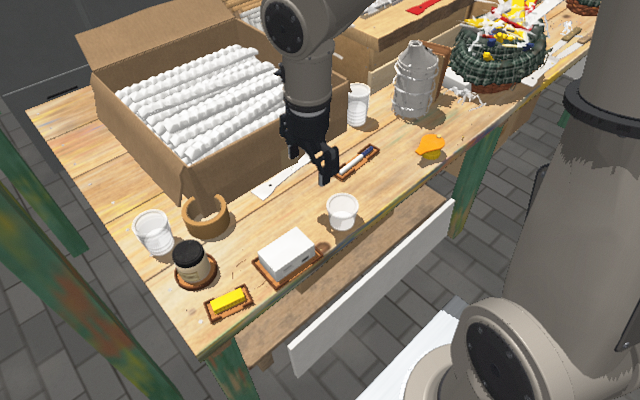

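View pics/w_fin.png

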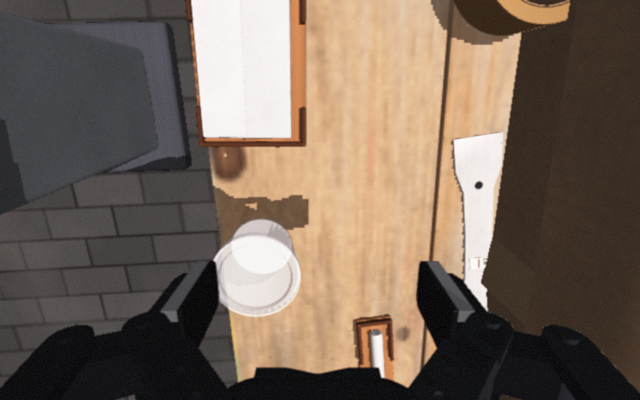

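```bash
python3 -c "
from station import *
print(get_obs()['t'],get_obs()['contact_force']); print(hand_in())"
```

```text
31.925 [0.19947352 0.17970573 0.12858572]
the job is handed in; nothing more can be done
None
```

I put the jar, cage, pen and carton into their stands in that order, and handed in at about 32 s with the gripper open and clear.

**Checks after each placing (wrist camera):**

| Article | Height of its top | Off its stand's centre | Turned from its stand |
|---|---|---|---|
| Jar | lid 75 mm, up from 70 mm on the worktop | about 1 mm | not applicable |
| Cage | 20.4 mm | 1–2 mm | under 1° |
| Pen | 16 mm | about 1 mm | under 1° |
| Carton | 45 mm | about 1–2 mm (side camera, from its earlier reading of the stand) | under 1° |

All four heights match the stands' 5 mm floors, so each article is down inside its lip.

**Bystanders:** The pot stayed within about 1 mm in both fixed cameras. The gate stayed within 1 mm in the side camera.

**What failed or disagreed:**
- **Fingertips:** They were about 30 mm short of the reported TCP. The first cage grasp therefore closed on air just above the cage without moving it. I corrected for this afterwards. The jar was probably gripped at its lid and not round the body as asked, but it placed upright.
- **Tool tilt:** The tool crept to about 4° off vertical over the run, and I allowed for it in the later placings.
- **Fixed cameras:** They differ by 4–5 mm in y, so I used the wrist camera for the final placing positions.
- **Bad last fits:** The scene camera's last fit of the gate was off (turned, and about 10 mm out in x), but the picture shows the gate where it was. The side camera's last fits of the cage and the jar were also off, the cage by more than 25 mm, but the scene camera shows both in place.

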